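# Refill the laundry dispenser through the loose-lidded tin

### The job

The white push dispenser is empty: refill it from the flat metal tin on the sloping bamboo rack. The tin's lid is loose, so pinch lid and tin together, carry the tin over the dispenser's open hopper and turn it fully over, so that the lid faces down and all four detergent balls drop out through the opening in the lid into the hopper. Then put the tin back on its rack as it stood, lid up and still on; spill nothing and leave the other things on the counter where they are.

Things in the scene. Friction and masses are not known exactly. Their poses are not given: they have to be found in the camera images.
- rack: Fixed bamboo rack, foot 125 x 116 mm. Origin on the counter; z up; +x points the way its 52-degree slope runs DOWN, away from the robot, to a foot ledge (18 mm high, square to the slope) that holds the tin's lower end. The slope carries the tin's lower 75 mm; the upper, near 65 mm stick out beyond the rack, so a finger fits beneath them.
- rack_seat (a point): Point on the rack where the centre of the tin's underside lies when the tin is in place (3 mm towards rack -x from the rack origin, 85 mm up). Same axes as the rack body.
- rack_seat_mouth (a point): Point on the rack where point tin_mouth lies when the tin is in place, lid up.
- tin: Loose open aluminium tin, 140 (x) x 84 (y) x 34 (z) mm, walls 3 mm, 0.2 kg; 38 mm thick with the lid on. Origin: centre of its underside; z out of its lid side; x along it, at first 52 degrees down the slope, away from the robot. Take it by its upper -x end (x -70 to -26 mm is free of the rack), a finger on the lid, one under the tin, fingers pointing down the slope.
- tin_rim (a point): Centre of the tin's rim plane (tin x 0, y 0, z 34 mm); the lid's origin lies here when the lid is on.
- tin_mouth (a point): Point in the rim plane under the middle of the lid's opening (tin x +50, y 0, z 34 mm).
- lid: Loose dark steel lid, 148 x 92 mm, plate 4 mm thick, 10 mm skirt around the tin's rim with 1.5 mm play; only its weight holds it. Origin: centre of the plate's underside; axes as the tin's. The plate is solid from its -x end to x +30 mm; beyond, to the +x end skirt, it is open (78 mm wide, 41 mm long) for the balls to pass.
- ball0_center (a point): Centre of a loose smooth white hard detergent ball, 22 mm across, 12 g; starts inside the tin at its lower (+x) end.
- ball1_center (a point): Centre of a loose smooth white hard detergent ball, 22 mm across, 12 g; starts inside the tin at its lower (+x) end.
- ball2_center (a point): Centre of a loose smooth white hard detergent ball, 22 mm across, 12 g; starts inside the tin at its lower (+x) end.
- ball3_center (a point): Centre of a loose smooth white hard detergent ball, 22 mm across, 12 g; starts inside the tin at its lower (+x) end.
- dispenser: Fixed white plastic counter-top push dispenser, 150 x 128 mm, 120 mm high. Origin: centre of the hopper on the counter; z up. The hopper is an open-topped square box, 128 x 128 mm outside, 4 mm walls, floor top at 49 mm, rim at 120 mm. The push plate on its far (+x) side is not used and does not move.
- jar: Bystander: ribbed glass jar with steel flip-top lid, 72 mm across, 119 mm high. Origin: centre of its underside.
- tray: Bystander: bamboo tray of clothespins, 110 x 170 x 22 mm. Origin: centre of its underside.
- dish: Bystander: empty round steel key dish, 100 mm across, 22 mm high. Origin: centre of its underside.
- scraper: Bystander: black silicone lint scraper lying flat, blade 120 mm long, 12 mm high. Origin: underside of its handle's centre.
Mind the look-alikes: they are no part of the job. Leave any green or yellow look-alike of the lid alone.

How it is judged:
By the outcome, as a careful person would: the job done as asked, in the order asked, and still so for the second after the job is handed in, with the robot touching nothing.
It also fails if it takes over 61 s, if anything falls off the work surface, if the arm or the gripper's body presses on something with over 40 N, if the wrist force passes 120 N, or if a joint passes its speed limit or range.

### The arm

A 6-joint arm with a two-finger parallel gripper is mounted at the origin on the work surface. World frame = base frame: x ahead of the robot, y to its left, z up, the work surface at z = 0. Lengths are in mm, angles in rad, forces in N, time in s.
With the tool pointing down it reaches from about 350 to 725 mm from the base axis. Payload 6 kg.
Tool frame: the origin (TCP) lies at the very end of the fingers, on their centre line; the grasp point (between the pads) lies r.hold_point_z behind it (r.hold_point_z is the distance from the TCP to the grasp point, in mm); z points along the fingers, y is the line along which they close (so a half turn about z gives the same grasp; the last joint's range is limited). The gripper opens to 85 mm and grips with 20 to 120 N. Pads are 22 mm wide; open, the fingers measure 114 mm over their backs; the gripper's body (76 mm by 85 mm) begins 54 mm behind the grasp point. The pads swing forward as they close: fully open they stand 13 mm farther back than shut.
Start: joints at [-0.813, 0.04, 0.085, 0, -1.615, -0.334], TCP at [246.742, -546.893, 231.261] pointing down, gripper open.
Joint ranges: [-2.56, 2.56], [-1.29, 2.01], [-1.08, 1.49], [-3.29, 1.98], [-2.81, -0.18], [-2.99, 2.99]. Speed limits (rad/s): [2.57, 2.57, 3.01, 3.14, 3.14, 3.14].

### API

Orientations are given as a unit quaternion [w, x, y, z].
In Python, from bench import r, imaging gives the robot as it stands.
- The arm moves only by the tool drive_tool, never from a script. Its arguments are lists of equal length, an entry for each row: "offset": the shift along the tool's x, y, z each as a share of 1 m, from -1 to 1, a list of three; "turn": the turn about the tool's z as a share of pi/2 rad, from -1 to 1. In form: {"offset": [[dx, dy, dz], ...], "turn": [turn, ...]}. A call has 1 to 20 rows; each row is the pose to reach, as a shift and turn from the pose commanded when the call began, along the tool's axes at that moment; what a row does not reach only later rows make up. A row lasts 1/8 s, in which the tool goes at most 62.5 mm and 10.7 degrees, less where a joint would pass 70% of its speed; a pose out of reach is approached as far as the arm can. A call with a number of a shift or a turn outside -1 to 1 is refused whole. A call with a gripper value outside its range is refused whole. "jaw" is the opening, from -1 (shut) to 1 (fully open), set as the call begins (left out, the last holds). The fingers move at their own pace and stop on an object; "grip_force" is the grip in N (left out, the last holds). Time passes only in rows, so rows that repeat a pose let the fingers close. It gives the time, the measured TCP pose, the force, the opening and the grip force at its end, in the units of the state.
- r.state(): the state, without advancing time (a new reading comes with each control period).
- imaging.read_camera(name): name is "scene" or "top" or "wrist"; returns a dict with "frame" (400x640x3 uint8, red, green, blue), "depth" (400x640 float32, mm along the optical axis (not along the pixel's ray), 0 where there is no reading), "fx", "fy", "cx", "cy" (pixels), "position" and "rotation" of the camera in the world; the wrist camera has in their place "tool_from_camera" (4x4, takes a point from camera to tool coordinates, whose origin is the TCP and whose axes are the flange's). Camera axes: x right, y down, z forward; pixel columns grow to the right and rows downward; lengths in mm; the calibration is good to about 2 mm. A picture is of the moment at which its call begins: read the wrist's pose just before it.
- r.finish_job(): hands the job in; it is judged then, once.
The state is a dict: "t": time; "joint_positions": joint angles; "dq": joint speeds; "joint_torque": joint torques, N m; "eef_pos": TCP position; "eef_rot": TCP orientation; "wrist_force": force on the tool from outside, world axes, zero at the start; "wrist_torque": the same for the moment, N m; "gripper_width": finger opening in mm; "grip_force": force on a finger pad.
Only numpy, scipy, OpenCV 4.12 (cv2) and the standard library are available. Lean on these libraries where they do the work, as an engineer would, in place of code of your own. Each camera call takes 0.05 s, during which the arm holds its last target. There are 200 camera calls.

## Working session

There is one attempt and no reset: what is moved stays moved. The work goes in short steps, Python scripts to look and compute and a tool call to move; the robot and the scene stay as the last step left them, time stands still between calls to the robot, and variables do not carry over. Pictures are saved under pics/ and viewed, at most 10 in all, crops included, and the job is handed in when it is done.

Besides the shell and the picture viewer there is one more tool, called after "Request:" as name(argument=value, ...), one argument or row to a line, values as JSON. drive_tool: Moves the arm, as the interface text tells. Shift numbers are shares of 1 m and turn numbers shares of pi/2 rad, none past 1 either way. Its arguments: {"type":"object","properties":{"offset":{"type":"array"},"turn":{"type":"array"},"jaw":{"type":"number"},"grip_force":{"type":"number"}},"required":["offset","turn"]}

```bash
ls -la; mkdir -p pics; cat > h.py <<'E'
import numpy as np, cv2
from bench import r, imaging
from scipy.spatial.transform import Rotation as R
def cam(n):
    s=r.state(); c=imaging.read_camera(n)
    if n=="wrist":
        T=np.eye(4); q=s["eef_rot"]; T[:3,:3]=R.from_quat([q[1],q[2],q[3],q[0]]).as_matrix(); T[:3,3]=s["eef_pos"]
        M=T@np.array(c["tool_from_camera"]); c["position"]=M[:3,3]; c["rotation"]=M[:3,:3]
    return c
def cloud(c):
    d=c["depth"]; v,u=np.mgrid[:d.shape[0],:d.shape[1]]
    P=np.stack([(u-c["cx"])/c["fx"]*d,(v-c["cy"])/c["fy"]*d,d],-1)
    return P@np.array(c["rotation"]).T+np.array(c["position"])
def save(n,c): cv2.imwrite("pics/"+n+".png",cv2.cvtColor(c["frame"],cv2.COLOR_RGB2BGR))
E
python3 - <<'E'
from h import *
print(r.state(), r.hold_point_z, [a for a in dir(r) if a[0]!='_'])
import pickle
o={}
for n in("scene","top"):
    c=cam(n); save(n+"0",c); o[n]=c; print(n,c["position"],np.array(c["rotation"]).tolist(),c["fx"],c["cx"],c["cy"],(c["depth"]>0).mean())
pickle.dump(o,open("c0.pkl","wb"))
E
```

```text
total 12
drwxr-xr-x  3 agent agent 4096 Nov 29 19:48 .
drwxr-xr-x 23 root  root  4096 Nov 29 19:48 ..
drwxr-xr-x  2 agent agent 4096 Nov 29 19:48 pics
{'t': 0.0, 'joint_positions': array([-8.13272848e-01,  4.08783144e-02,  8.38307258e-02, -4.59212143e-04,
       -1.61547028e+00, -3.33710027e-01]), 'dq': array([ 0.00012784,  0.0003031 ,  0.0018024 ,  0.00116777,  0.00098173,
       -0.00062558]), 'joint_torque': array([-1.21123925e-03, -3.68200672e+01,  3.47406113e+01,  6.93202883e+00,
       -5.45694027e-03,  1.42326974e-05]), 'eef_pos': array([ 246.7032666 , -546.59786299,  230.25299906]), 'eef_rot': array([-2.50612337e-04, -2.10334105e-01,  9.77629158e-01,  8.54831765e-04]), 'wrist_force': array([-0.70842899, -0.66711442,  0.13749142]), 'wrist_torque': array([ 0.04859672, -0.02987466, -0.02674342]), 'grip_force': 0.0, 'gripper_width': 85.3658723329889} 18.700000000000003 ['PlanningError', 'finish_job', 'hold_point_z', 'state']
scene [1309.82333167  590.21904498  774.32966385] [-0.19237292205138556, 0.3536638985019606, 0.8163646307913424, -0.4140812666020063] 427.77521325754856 319.38367799454176 193.24770005959576 0.99595703125
top [5.11646686e+02 3.01314430e-01 1.47342341e+03] [0.029973131193804913, -0.7007596690706079, 0.7120847057332618, -0.031190855571229] 492.37476301497406 317.6658033219939 208.05966784496778 0.995859375
```

```bash
sed -i 's/    return c$/    else:\n        q=c["rotation"]; c["rotation"]=R.from_quat([q[1],q[2],q[3],q[0]]).as_matrix()\n    return c/' h.py; sed -n 4,13p h.py
```

```text
def cam(n):
    s=r.state(); c=imaging.read_camera(n)
    if n=="wrist":
        T=np.eye(4); q=s["eef_rot"]; T[:3,:3]=R.from_quat([q[1],q[2],q[3],q[0]]).as_matrix(); T[:3,3]=s["eef_pos"]
        M=T@np.array(c["tool_from_camera"]); c["position"]=M[:3,3]; c["rotation"]=M[:3,:3]
    else:
        q=c["rotation"]; c["rotation"]=R.from_quat([q[1],q[2],q[3],q[0]]).as_matrix()
    return c
def cloud(c):
    d=c["depth"]; v,u=np.mgrid[:d.shape[0],:d.shape[1]]
```

View pics/scene0.png

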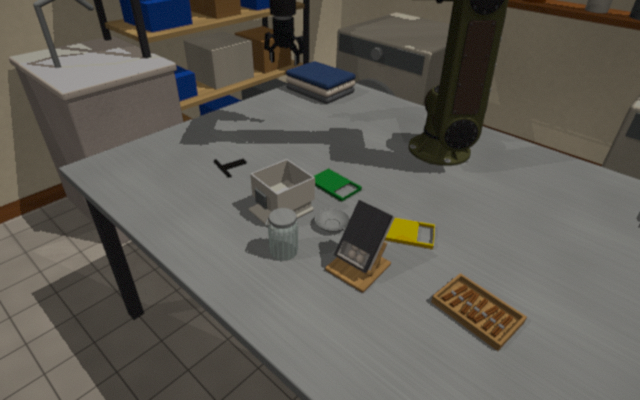

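View pics/top0.png

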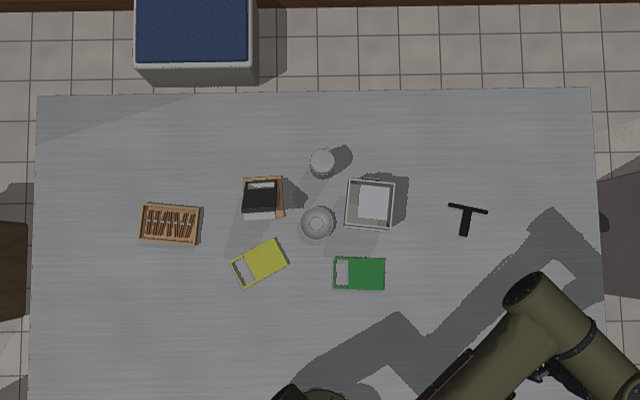

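The scene view shows the tin (360,230) on its rack, with the dispenser (283,190), the jar (283,235), the dish (331,220) and the tray (478,310). In the top view the tin is at (262,197), the hopper at (370,204) and the jar at (322,162). The yellow and green lids are the look-alikes.

The documented turn is only about the tool's z, but the job needs tilting. I'll test with a tiny move whether `turn` accepts a three-vector.

Request:
drive_tool(
  offset=[
    [0, 0, 0],
  ],
  turn=[
    [0, 0.05, 0],
  ],
)

```text
invalid input
```

```bash
python3 - <<'E'
from h import *
import pickle
o=pickle.load(open("c0.pkl","rb"))
for n in o:
    c=o[n]; q=c["rotation"]
    if np.ndim(q)==1: c["rotation"]=R.from_quat([q[1],q[2],q[3],q[0]]).as_matrix()
P=cloud(o["top"]); 
# coarse height map test
for u,v in [(262,195),(262,213),(370,204),(350,180),(322,162),(318,222),(358,273),(260,262),(170,224),(500,150)]:
    print((u,v),P[v,u].round(0))
pickle.dump(o,open("c0.pkl","wb"))
def box(n,m):
    c=P[m]; r_=cv2.minAreaRect(c[:,:2].astype(np.float32)); print(n,len(c),r_)
hsv=cv2.cvtColor(o["top"]["frame"],cv2.COLOR_RGB2HSV)
V=hsv[...,2]; 
v,u=np.mgrid[:400,:640]
roi=lambda a,b,c,d:(u>a)&(u<b)&(v>c)&(v<d)
box("disp rim",roi(335,402,165,240)&(P[...,2]>112)&(P[...,2]<128))
m=roi(230,300,165,225)&(P[...,2]>60)
box("tin all",m)
C=P[m&(V<60)]; print("dark lid",len(C),C.min(0),C.max(0))
s=np.linalg.svd(C-C.mean(0)); print(C.mean(0),s[2][2], s[1])
box("lid",m&(V<60))
box("jar",roi(305,340,140,180)&(P[...,2]>100))
E
```

```text
(262, 195) [668. 151. 114.]
(262, 213) [615. 147. 155.]
(370, 204) [ 645. -156.   47.]
(350, 180) [706. -94. 121.]
(322, 162) [757. -17. 123.]
(318, 222) [597.  -4.   7.]
(358, 273) [ 445. -119.   14.]
(260, 262) [481. 169.  16.]
(170, 224) [598. 437.   8.]
(500, 150) [ 806. -557.    8.]
disp rim 308 ((639.333740234375, -146.4652557373047), (128.55047607421875, 128.4657440185547), 82.93333435058594)
tin all 1116 ((596.5142211914062, 123.07260131835938), (269.9342041015625, 127.42304229736328), 30.075490951538086)
dark lid 798 [5.11646686e+02 3.01314430e-01 6.00265162e+01] [ 711.7281536   205.23847093 1473.42340988]
[654.37249396 156.23509878 134.38402625] [-0.96915373 -0.15296122 -0.19324574] [2502.87734873  780.06628282  502.86067322]
lid 798 ((598.468994140625, 119.69707489013672), (269.9342041015625, 119.62165069580078), 30.075490951538086)
jar 498 ((657.5579223632812, -23.757400512695312), (288.03485107421875, 67.16822814941406), 3.763463258743286)
```

Request:
drive_tool(
  offset=[
    [0, 0, 0],
    [0, 0, 0],
  ],
  turn=[0.1, 0.1],
)

```text
t: 0.35
eef_pos: [246.7, -546.7, 230.8]
eef_rot: [-0.0, -0.134, 0.991, 0.0]
wrist_force: [-0.7, -0.2, -0.1]
gripper_width: 85.3
grip_force: 0.0
```

```bash
python3 - <<'E'
from h import *
import pickle
P=cloud(pickle.load(open("c0.pkl","rb"))["top"]); o=pickle.load(open("c0.pkl","rb"))["top"]
ok=(o["depth"]>0)
V=cv2.cvtColor(o["frame"],cv2.COLOR_RGB2HSV)[...,2]
v,u=np.mgrid[:400,:640]
roi=lambda a,b,c,d:(u>a)&(u<b)&(v>c)&(v<d)&ok
m=roi(230,300,165,225)&(P[...,2]>60)
C=P[m&(V<60)];
# ransac-ish plane: iterate
for i in range(6):
    mu=C.mean(0); n=np.linalg.svd(C-mu)[2][2]; n*=np.sign(n[2]); d=(C-mu)@n; C=C[abs(d)<max(2.5,1.5*d.std())]
print("lid plane",len(C),mu,n,"tilt",np.degrees(np.arccos(n[2])),"dir",np.degrees(np.arctan2(n[1],n[0])),d.std())
x=np.array([n[0],n[1],0]);x/=np.linalg.norm(x); y=np.cross([0,0,1],x); xs=np.cross(y,n)
for a,nm in((xs,"x"),(y,"y")):
    p=C@a; print(nm,a,np.percentile(p,[0,1,50,99,100]))
D=P[m]; D=D[abs((D-mu)@n)<4]
for a in(xs,y): print(np.percentile(D@a,[0,1,50,99,100]))
print(cv2.minAreaRect(np.stack([C@xs,C@y],1).astype(np.float32)), mu@n)
E
```

```text
lid plane 614 [658.57303075 158.31434506 126.2919087 ] [0.78585652 0.03861499 0.61720208] tilt 51.887897680887825 dir 2.8131064529390035 1.1489078113043836
x [ 0.61645831  0.0302912  -0.78680467] [257.23292796 258.27947859 310.62837132 387.09773971 394.34605222]
y [-0.04907825  0.99879494  0.        ] [ 79.91263219  80.67075678 125.68510573 170.12809396 171.28065557]
[256.78340113 257.89811892 308.20987043 386.66414689 394.34605222]
[ 79.91263219  80.5786207  125.31261694 171.25636483 172.98965665]
((325.6138610839844, 125.3638916015625), (136.80308532714844, 91.27803802490234), 0.42553189396858215) 601.6048474295179
```

Request:
drive_tool(
  offset=[
    [0, 0, -0.06],
    [0, 0, -0.12],
    [0, 0, -0.18],
    [0, 0, -0.24],
    [0, 0, -0.3],
    [0, 0, -0.36],
    [0, 0, -0.42],
    [0, 0, -0.48],
    [0, 0, -0.54],
    [0, 0, -0.6],
    [0, 0, -0.66],
    [0, 0, -0.72],
  ],
  turn=[0, 0, 0, 0, 0, 0, 0, 0, 0, 0, 0, 0],
)

```text
t: 1.85
eef_pos: [204.8, -454.7, 646.8]
eef_rot: [0.004, -0.133, 0.991, -0.016]
wrist_force: [0.7, 0.4, 0.2]
gripper_width: 85.4
grip_force: 0.0
```

```bash
python3 -c "
from h import *
print(r.state())"
```

```text
{'t': 1.85, 'joint_positions': array([-0.732171  ,  0.44803626,  1.49159529,  0.0261828 , -2.58514616,
       -0.54913946]), 'dq': array([ 0.09284294, -0.12641554, -0.0013815 ,  0.00759887, -0.14253485,
       -0.08379565]), 'joint_torque': array([ -0.58521934, -39.23946977,  18.68613303,   3.54436934,
         0.25217579,   0.11643642]), 'eef_pos': array([ 204.84302268, -454.68785287,  646.81766871]), 'eef_rot': array([ 0.00414876, -0.13311173,  0.99097046, -0.0155438 ]), 'wrist_force': array([0.69647006, 0.37874763, 0.16285672]), 'wrist_torque': array([ 0.0829909 ,  0.02883697, -0.06609906]), 'grip_force': 0.0, 'gripper_width': 85.43964005218973}
```

Request:
drive_tool(
  offset=[
    [0, 0, 0],
    [0, 0, 0],
    [0, 0, 0],
  ],
  turn=[0, 0, 0],
)

```text
t: 2.22
eef_pos: [206.1, -456.4, 645.0]
eef_rot: [0.003, -0.133, 0.991, -0.014]
wrist_force: [-0.9, -0.2, 1.1]
gripper_width: 85.3
grip_force: 0.0
```

```bash
python3 -c "
from h import *
s=r.state();print(s['joint_positions'],s['eef_pos'],s['eef_rot'])"
```

```text
[-0.73310261  0.45171565  1.4910956   0.02603066 -2.58399545 -0.54857785] [ 206.1417507  -456.40498044  644.98848992] [ 0.00317718 -0.13301379  0.99100482 -0.01437624]
```

Request:
drive_tool(
  offset=[
    [-0.475, 0.167, 0.195],
    [-0.475, 0.167, 0.195],
    [-0.475, 0.167, 0.195],
    [-0.475, 0.167, 0.195],
    [-0.475, 0.167, 0.195],
    [-0.475, 0.167, 0.195],
    [-0.475, 0.167, 0.195],
    [-0.475, 0.167, 0.195],
    [-0.475, 0.167, 0.195],
    [-0.475, 0.167, 0.195],
    [-0.475, 0.167, 0.195],
    [-0.475, 0.167, 0.195],
  ],
  turn=[-0.861, -0.861, -0.861, -0.861, -0.861, -0.861, -0.861, -0.861, -0.861, -0.861, -0.861, -0.861],
)

```text
t: 3.72
eef_pos: [621.1, -176.1, 448.7]
eef_rot: [0.006, 0.723, -0.69, 0.015]
wrist_force: [-0.5, -0.2, 0.5]
gripper_width: 85.7
grip_force: 0.0
```

Request:
drive_tool(
  offset=[
    [0, -0.3, 0],
    [0, -0.3, 0],
    [0, -0.3, 0],
    [0, -0.3, 0],
  ],
  turn=[0, 0, 0, 0],
)

```text
t: 4.22
eef_pos: [771.8, -154.2, 394.6]
eef_rot: [0.002, 0.724, -0.689, 0.025]
wrist_force: [1.3, 0.7, -0.7]
gripper_width: 85.3
grip_force: 0.0
```

```bash
cat >> h.py <<'E'
def st():
    s=r.state(); q=s["eef_rot"]; M=R.from_quat([q[1],q[2],q[3],q[0]]).as_matrix()
    print("t",s["t"],"q",s["joint_positions"].round(3),"p",s["eef_pos"].round(1)); print("x",M[:,0].round(3),"y",M[:,1].round(3),"z",M[:,2].round(3)); return s,M
E
python3 -c "
from h import *
st()"
```

```text
t 4.225 q [ 0.073  0.864  1.484  0.047 -2.159  0.003] p [ 771.8 -154.2  394.6]
x [ 0.048 -0.998  0.038] y [-0.998 -0.05  -0.032] z [ 0.033 -0.036 -0.999]
```

Request:
drive_tool(
  offset=[
    [0, -0.3, 0],
    [0, -0.3, 0],
    [0, -0.3, 0],
  ],
  turn=[0, 0, 0],
)

```text
t: 4.6
eef_pos: [834.9, -131.9, 343.3]
eef_rot: [-0.016, 0.723, -0.689, 0.05]
wrist_force: [-0.4, 0.8, -0.1]
gripper_width: 85.6
grip_force: 0.0
```

```bash
python3 -c "
from h import *
st()"
```

```text
t 4.6 q [ 0.1    0.94   1.491  0.061 -2.032 -0.022] p [ 834.9 -131.9  343.3]
x [ 0.046 -0.998  0.05 ] y [-0.995 -0.051 -0.091] z [ 0.094 -0.045 -0.995]
```

Request:
drive_tool(
  offset=[
    [0, -0.5, -0.5],
  ],
  turn=[0],
)

```text
t: 4.72
eef_pos: [837.3, -122.0, 359.1]
eef_rot: [-0.024, 0.723, -0.688, 0.063]
wrist_force: [0.9, 0.2, -0.2]
gripper_width: 85.3
grip_force: 0.0
```

```bash
python3 -c "
from h import *
st()"
```

```text
t 4.725 q [ 0.117  0.922  1.487  0.073 -2.017 -0.031] p [ 837.3 -122.   359.1]
x [ 0.046 -0.997  0.058] y [-0.991 -0.053 -0.121] z [ 0.124 -0.052 -0.991]
```

Request:
drive_tool(
  offset=[
    [0, -0.5, -0.5],
  ],
  turn=[0],
)

```text
t: 4.85
eef_pos: [836.3, -113.2, 389.7]
eef_rot: [-0.038, 0.721, -0.686, 0.084]
wrist_force: [0.6, 0.2, 0.9]
gripper_width: 85.3
grip_force: 0.0
```

```bash
python3 -c "
from h import *
st()"
```

```text
t 4.85 q [ 0.135  0.892  1.492  0.091 -2.003 -0.04 ] p [ 836.3 -113.2  389.7]
x [ 0.043 -0.997  0.068] y [-0.984 -0.054 -0.171] z [ 0.174 -0.06  -0.983]
```

Request:
drive_tool(
  offset=[
    [-0.1, -0.5, -0.3],
  ],
  turn=[0],
)

```text
t: 4.97
eef_pos: [845.1, -94.5, 403.2]
eef_rot: [-0.051, 0.72, -0.685, 0.101]
wrist_force: [-0.1, -1.0, -0.0]
gripper_width: 85.3
grip_force: 0.0
```

Request:
drive_tool(
  offset=[
    [-0.1, -0.5, -0.3],
  ],
  turn=[0],
)

```text
t: 5.1
eef_pos: [854.4, -74.3, 412.5]
eef_rot: [-0.062, 0.719, -0.682, 0.115]
wrist_force: [-0.2, 0.0, -0.8]
gripper_width: 85.4
grip_force: 0.0
```

Request:
drive_tool(
  offset=[
    [-0.1, -0.5, -0.2],
  ],
  turn=[0],
)

```text
t: 5.22
eef_pos: [867.4, -56.1, 417.9]
eef_rot: [-0.074, 0.718, -0.68, 0.131]
wrist_force: [-0.4, -0.4, -0.3]
gripper_width: 85.3
grip_force: 0.0
```

Request:
drive_tool(
  offset=[
    [-0.1, -0.5, -0.2],
  ],
  turn=[0],
)

```text
t: 5.35
eef_pos: [879.3, -38.6, 423.9]
eef_rot: [-0.086, 0.716, -0.678, 0.146]
wrist_force: [1.0, 0.0, -0.2]
gripper_width: 85.2
grip_force: 0.0
```

```bash
python3 -c "
from h import *
st()"
```

```text
t 5.35 q [ 0.239  0.879  1.491  0.157 -1.873 -0.114] p [879.3 -38.6 423.9]
x [ 0.04  -0.995  0.092] y [-0.945 -0.067 -0.321] z [ 0.325 -0.074 -0.943]
```

Request:
drive_tool(
  offset=[
    [-0.435, 0.11, -0.054],
    [-0.435, 0.11, -0.054],
    [-0.435, 0.11, -0.054],
    [-0.435, 0.11, -0.054],
    [-0.435, 0.11, -0.054],
    [-0.435, 0.11, -0.054],
    [-0.435, 0.11, -0.054],
    [-0.435, 0.11, -0.054],
    [-0.435, 0.11, -0.054],
  ],
  turn=[0, 0, 0, 0, 0, 0, 0, 0, 0],
)

```text
t: 6.48
eef_pos: [739.0, 393.5, 397.6]
eef_rot: [-0.085, 0.717, -0.676, 0.145]
wrist_force: [1.1, -0.4, 0.1]
gripper_width: 85.3
grip_force: 0.0
```

Request:
drive_tool(
  offset=[
    [-0.4, -0.4, -0.1],
    [-0.4, -0.4, -0.1],
  ],
  turn=[0, 0],
)

```text
t: 6.72
eef_pos: [778.8, 445.0, 327.1]
eef_rot: [-0.06, 0.721, -0.675, 0.145]
wrist_force: [2.9, 3.4, -2.3]
gripper_width: 85.3
grip_force: 0.0
```

Request:
drive_tool(
  offset=[
    [-0.4, -0.4, -0.1],
  ],
  turn=[0],
)

```text
t: 6.85
eef_pos: [745.7, 415.0, 362.0]
eef_rot: [-0.031, 0.722, -0.677, 0.139]
wrist_force: [5.1, 6.7, -13.1]
gripper_width: 85.4
grip_force: 0.0
```

Request:
drive_tool(
  offset=[
    [-0.4, -0.4, -0.1],
  ],
  turn=[0],
)

```text
t: 6.98
eef_pos: [735.6, 412.6, 411.7]
eef_rot: [-0.076, 0.714, -0.681, 0.144]
wrist_force: [-0.1, -0.1, 6.8]
gripper_width: 85.2
grip_force: 0.0
```

```bash
python3 -c "
from h import *
st()"
```

```text
t 6.975 q [ 0.86   0.775  1.239  0.311 -1.88  -0.695] p [735.6 412.6 411.7]
x [ 0.03  -0.994  0.103] y [-0.951 -0.06  -0.304] z [ 0.309 -0.088 -0.947]
```

Request:
drive_tool(
  offset=[
    [-0.53, -0.66, -0.37],
    [-0.53, -0.66, -0.37],
  ],
  turn=[0, 0],
)

```text
t: 7.22
eef_pos: [710.3, 397.3, 339.8]
eef_rot: [0.056, 0.725, -0.67, 0.15]
wrist_force: [2.7, 1.5, 7.9]
gripper_width: 85.2
grip_force: 0.0
```

```bash
python3 -c "
from h import *
st()"
```

```text
t 7.225 q [ 0.869  1.008  1.461  0.35  -2.124 -0.619] p [710.3 397.3 339.8]
x [ 0.058 -0.954  0.293] y [-0.988 -0.097 -0.12 ] z [ 0.143 -0.282 -0.949]
```

Request:
drive_tool(
  offset=[
    [-0.53, -0.66, -0.37],
  ],
  turn=[0],
)

```text
t: 7.35
eef_pos: [712.6, 420.7, 159.3]
eef_rot: [0.159, 0.731, -0.647, 0.145]
wrist_force: [5.8, 9.1, -22.8]
gripper_width: 85.2
grip_force: 0.0
```

```bash
python3 -c "
from h import *
st()"
```

```text
t 7.35 q [ 0.881  1.057  1.176  0.305 -2.009 -0.673] p [712.6 420.7 159.3]
x [ 0.12  -0.901  0.417] y [-0.993 -0.112  0.045] z [ 0.006 -0.419 -0.908]
```

Request:
drive_tool(
  offset=[
    [-0.53, -0.66, -0.37],
  ],
  turn=[0],
)

```text
t: 7.48
eef_pos: [686.1, 394.2, 107.0]
eef_rot: [0.265, 0.724, -0.62, 0.144]
wrist_force: [1.1, -0.9, -22.0]
gripper_width: 85.4
grip_force: 0.0
```

```bash
python3 -c "
from h import *
st()"
```

```text
t 7.475 q [ 0.881  1.175  1.212  0.32  -2.142 -0.626] p [686.1 394.2 107. ]
x [ 0.19  -0.822  0.537] y [-0.974 -0.091  0.205] z [-0.12  -0.562 -0.818]
```

Request:
drive_tool(
  offset=[
    [0.09, 0.14, -0.15],
    [0.09, 0.14, -0.15],
    [0.09, 0.14, -0.15],
  ],
  turn=[0, 0, 0],
)

```text
t: 7.85
eef_pos: [596.0, 384.2, 360.0]
eef_rot: [0.172, 0.728, -0.646, 0.149]
wrist_force: [-1.8, -1.4, 9.7]
gripper_width: 85.3
grip_force: 0.0
```

```bash
python3 -c "
from h import *
st()"
```

```text
t 7.85 q [ 0.966  0.764  1.076  0.321 -2.246 -0.691] p [596.  384.2 360. ]
x [ 0.12  -0.89   0.439] y [-0.993 -0.105  0.059] z [-0.006 -0.443 -0.897]
```

```bash
cat > fk.py <<'E'
from h import *
from scipy.optimize import least_squares
D=[([-0.81327,0.04088,0.08383,-0.00046,-1.61547,-0.33371],[246.70,-546.60,230.25],[-.00025,-.21033,.97763,.00085]),
([-0.732171,0.448036,1.491595,0.026183,-2.585146,-0.549139],[204.84,-454.69,646.82],[.00415,-.13311,.99097,-.01554]),
([-0.7331,0.45172,1.4911,0.02603,-2.584,-0.54858],[206.14,-456.4,644.99],[.00318,-.13301,.991,-.01438]),
([.073,.864,1.484,.047,-2.159,.003],[771.8,-154.2,394.6],[.002,.724,-.689,.025]),
([.1,.94,1.491,.061,-2.032,-.022],[834.9,-131.9,343.3],[-.016,.723,-.689,.05]),
([.135,.892,1.492,.091,-2.003,-.04],[836.3,-113.2,389.7],[-.038,.721,-.686,.084]),
([.239,.879,1.491,.157,-1.873,-.114],[879.3,-38.6,423.9],[-.086,.716,-.678,.146]),
([.86,.775,1.239,.311,-1.88,-.695],[735.6,412.6,411.7],[-.076,.714,-.681,.144]),
([.869,1.008,1.461,.35,-2.124,-.619],[710.3,397.3,339.8],[.056,.725,-.67,.15]),
([.881,1.057,1.176,.305,-2.009,-.673],[712.6,420.7,159.3],[.159,.731,-.647,.145]),
([.881,1.175,1.212,.32,-2.142,-.626],[686.1,394.2,107.],[.265,.724,-.62,.144]),
([.966,.764,1.076,.321,-2.246,-.691],[596.,384.2,360.],[.172,.728,-.646,.149])]
Rz=lambda a:R.from_euler('z',a).as_matrix()
Ry=lambda a:R.from_euler('y',a).as_matrix()
Rx=lambda a:R.from_euler('x',a).as_matrix()
def fk(q,p,s4=1,s6=1,m4=0):
    # forearm frame: x forward; tool at q5=0 along forearm x
    a1,h,lat,a,e,b,c,L,w,g=p
    A=Rz(q[0]); P=A@[a1,lat,h]
    U=A@Ry(q[1]); P=P+U@[e,0,a]
    F=U@Ry(-q[2]) 
    if m4==0:
        P=P+F@[b,g,0]; F=F@Rx(s4*q[3])
        W=F@Ry(-q[4]); P=P+F@[c,w,0]
    else:                      # UR-like: j4 pitch-parallel, j5 roll-like
        P=P+F@[b,g,0]; F=F@Ry(s4*q[3]); P=P+F@[c,w,0]; W=F@Ry(-q[4])
    T=W@Ry(np.pi/2)
    T=T@Rz(s6*q[5]); P=P+T@[0,0,L]
    return P,T
def qm(q): return R.from_quat([q[1],q[2],q[3],q[0]]).as_matrix()
if __name__=="__main__":
  for m4 in(0,1):
   for s4 in(1,-1):
    for s6 in(1,-1):
      T0=[fk(q,np.zeros(10),s4,s6,m4)[1] for q,_,_ in D]; M=[qm(x[2]) for x in D]
      C=R.from_matrix([t.T@m for t,m in zip(T0,M)]); cm=C.mean(); rr=np.degrees((cm.inv()*C).magnitude()).max()
      f=lambda p:np.concatenate([fk(q,p,s4,s6,m4)[0]-x for q,x,_ in D])
      s=least_squares(f,[0,250,0,350,0,300,100,250,-200,0])
      print(m4,s4,s6,rr.round(2),cm.as_rotvec().round(3),np.abs(s.fun).max().round(1),s.x.round(1))
E
python3 fk.py
```

```text
0 1 1 55.08 [ 0.218  0.218 -0.581] 75.9 [  -20.4    39.3 -1939.    399.2    38.4  -349.2   895.6   216.5   321.1
  1352.6]
0 1 -1 21.57 [ 0.298  0.072 -1.399] 75.9 [  -20.4    39.3 -1939.    399.2    38.4  -349.2   895.6   216.5   321.1
  1352.6]
0 -1 1 48.06 [ 0.     0.    -0.738] 0.6 [-5.0000e-01  1.5390e+02  8.6000e+00  4.0040e+02  4.0000e-01  1.6528e+03
 -1.1014e+03  3.4730e+02 -1.9780e+02 -7.4000e+00]
0 -1 -1 0.11 [ 0.     0.    -1.571] 0.6 [-5.0000e-01  1.5390e+02  8.6000e+00  4.0040e+02  4.0000e-01  1.6528e+03
 -1.1014e+03  3.4730e+02 -1.9780e+02 -7.4000e+00]
1 1 1 52.72 [ 0.225 -0.025 -0.639] 62.7 [   28.3    50.3   452.4   427.6   -31.6   650.6   -94.4   274.7 -1147.1
   453. ]
1 1 -1 15.22 [ 0.178 -0.139 -1.465] 62.7 [   28.3    50.3   452.4   427.6   -31.6   650.6   -94.4   274.7 -1147.1
   453. ]
1 -1 1 50.6 [-0.008  0.242 -0.68 ] 52.0 [  -50.9   215.5  -220.5   362.4    68.3   131.6   409.4   355.1 -1064.
  1042.8]
1 -1 -1 15.2 [ 0.121  0.212 -1.504] 52.0 [  -50.9   215.5  -220.5   362.4    68.3   131.6   409.4   355.1 -1064.
  1042.8]
```

```bash
cat > sim.py <<'E'
from fk import *
PP=[-.5,153.9,8.6,400.4,.4,551.4,0,347.3,-197.8,-7.4]
CM=R.from_rotvec([0,0,-np.pi/2]).as_matrix()
def FK(q): 
    P,T=fk(q,PP,-1,-1,0); return P,T@CM
LO=np.array([-2.56,-1.29,-1.08,-3.29,-2.81,-2.99]); HI=np.array([2.56,2.01,1.49,1.98,-.18,2.99])
VM=np.array([2.57,2.57,3.01,3.14,3.14,3.14])*.7/8
def solve(q,P,M,W,box=False):
    lo,hi=(np.maximum(LO,q-VM),np.minimum(HI,q+VM)) if box else (LO,HI)
    q0=np.clip(q,lo+1e-6,hi-1e-6)
    f=lambda x:(lambda pt:np.r_[(pt[0]-P)/W,R.from_matrix(M@pt[1].T).as_rotvec()])(FK(x))
    return least_squares(f,q0,bounds=(lo,hi)).x
def call(q,rows,W,cap=True,box=True):
    P0,M0=FK(q)
    for dx,tu in rows:
        P,M=FK(q)
        Pt=P0+M0@(1000*np.array(dx)); d=Pt-P; n=np.linalg.norm(d)
        if cap and n>62.5: Pt=P+d*62.5/n
        Mt=M0@Rz(tu*np.pi/2); dr=R.from_matrix(Mt@M.T).as_rotvec(); k=np.linalg.norm(dr)
        if cap and k>np.radians(10.7): Mt=R.from_rotvec(dr*np.radians(10.7)/k).as_matrix()@M
        qn=solve(q,Pt,Mt,W,box)
        q=qn
    return q
E
cat > t.py <<'E'
from sim import *
def show(l,q): P,M=FK(q); print(l,q.round(3),P.round(0),M[:,2].round(3))
for W in(30,100,300,1000):
  for cap in(True,False):
    print("W",W,cap)
    q=np.array([.073,.864,1.484,.047,-2.159,.003])
    q=call(q,[([0,-.3,0],0)]*3,W,cap); show("A1",q)
    q=call(q,[([0,-.5,-.5],0)],W,cap); show("A2",q)
    q=call(q,[([0,-.5,-.5],0)],W,cap); show("A3",q)
    for z in(.3,.3,.2,.2): q=call(q,[([-.1,-.5,-z],0)],W,cap)
    show("A7",q)
E
python3 t.py
```

```text
W 30 True
A1 [ 0.113  0.943  1.49   0.167 -1.64  -0.004] [ 957. -145.  400.] [ 0.469 -0.114 -0.876]
A2 [ 0.133  0.908  1.49   0.209 -1.542 -0.014] [ 975. -136.  459.] [ 0.584 -0.131 -0.802]
A3 [ 0.155  0.868  1.481  0.251 -1.453 -0.027] [ 985. -126.  519.] [ 0.679 -0.143 -0.72 ]
A7 [ 0.276  0.774  1.388  0.514 -0.972 -0.184] [1026.  -33.  746.] [ 0.953 -0.152 -0.263]
W 30 False
A1 [ 0.155  1.045  1.49   0.345 -1.335 -0.058] [1059. -138.  401.] [ 0.649 -0.232 -0.725]
A2 [ 0.38   0.82   1.49   0.62  -1.06  -0.179] [997.  36. 772.] [ 0.953 -0.165 -0.253]
A3 [ 0.605  0.595  1.49   0.894 -0.785 -0.219] [ 773.  152. 1108.] [ 0.961 -0.006  0.275]
A7 [ 1.504  0.369  1.49   1.98  -0.18  -0.426] [   0.  347. 1421.] [0.188 0.352 0.917]
W 100 True
A1 [ 0.112  0.94   1.49   0.154 -1.694 -0.004] [ 941. -143.  391.] [ 0.422 -0.106 -0.901]
A2 [ 0.132  0.906  1.49   0.194 -1.601 -0.013] [ 959. -134.  447.] [ 0.537 -0.123 -0.835]
A3 [ 0.154  0.869  1.486  0.235 -1.516 -0.024] [ 970. -125.  505.] [ 0.635 -0.136 -0.76 ]
A7 [ 0.279  0.772  1.402  0.476 -1.062 -0.161] [1016.  -35.  720.] [ 0.928 -0.15  -0
[... 1138 characters left out ...]
.49   0.051 -2.061 -0.025] [ 828. -130.  330.] [ 0.051 -0.04  -0.998]
A2 [ 0.114  0.934  1.49   0.057 -2.064 -0.036] [ 825. -120.  346.] [ 0.068 -0.043 -0.997]
A3 [ 0.129  0.915  1.49   0.064 -2.067 -0.047] [ 821. -111.  362.] [ 0.084 -0.045 -0.995]
A7 [ 0.222  0.919  1.49   0.093 -2.004 -0.126] [848. -39. 367.] [ 0.15  -0.053 -0.987]
W 1000 False
A1 [ 0.117  1.006  1.49   0.065 -1.954 -0.039] [ 874. -116.  291.] [ 0.106 -0.048 -0.993]
A2 [ 0.23   0.839  1.49   0.141 -1.937 -0.107] [848. -48. 447.] [ 0.298 -0.065 -0.952]
A3 [ 0.356  0.666  1.482  0.252 -1.923 -0.154] [786.   3. 600.] [ 0.48  -0.071 -0.874]
A7 [ 1.01   0.391  1.302  0.871 -1.552 -0.448] [625. 259. 920.] [ 0.924  0.033 -0.38 ]
```

```bash
cat > t.py <<'E'
from sim import *
def show(l,q): P,M=FK(q); print(l,q.round(3),P.round(0),M[:,2].round(3))
for W in(450,600):
    q=np.array([.073,.864,1.484,.047,-2.159,.003])
    q=call(q,[([0,-.3,0],0)]*3,W);show("A1",q)
    for i in(1,2): q=call(q,[([0,-.5,-.5],0)],W)
    show("A3",q)
    for z in(.3,.3,.2,.2): q=call(q,[([-.1,-.5,-z],0)],W)
    show("A7",q)
    q=np.array([.239,.879,1.491,.157,-1.873,-.114])
    q=call(q,[([-.435,.11,-.054],0)]*9,W); show("B0 (739,393,397)",q)
    q=call(q,[([-.4,-.4,-.1],0)]*2,W); show("B1 779 445 327",q)
    q=call(q,[([-.4,-.4,-.1],0)],W);show("B2 746 415 362",q)
    q=call(q,[([-.4,-.4,-.1],0)],W); show("B3 736 412 412",q)
    q=call(q,[([-.53,-.66,-.37],0)]*2,W);show("B4 710 397 340",q)
    q=call(q,[([-.53,-.66,-.37],0)],W);show("B5 712 420 159",q)
E
python3 t.py
```

```text
A1 [ 0.102  0.948  1.49   0.07  -2.002 -0.019] [ 846. -132.  339.] [ 0.116 -0.052 -0.992]
A3 [ 0.137  0.896  1.49   0.111 -1.937 -0.033] [ 858. -115.  394.] [ 0.235 -0.072 -0.969]
A7 [ 0.249  0.859  1.49   0.211 -1.744 -0.105] [911. -41. 468.] [ 0.467 -0.094 -0.879]
B0 (739,393,397) [ 0.837  0.624  0.982  0.301 -1.75  -0.702] [741. 391. 399.] [ 0.325 -0.074 -0.943]
B1 779 445 327 [ 0.87   0.934  1.453  0.339 -1.845 -0.675] [770. 453. 402.] [ 0.383 -0.042 -0.923]
B2 746 415 362 [ 0.891  0.941  1.445  0.36  -1.777 -0.694] [779. 481. 404.] [ 0.434 -0.012 -0.901]
B3 736 412 412 [ 0.912  0.946  1.438  0.382 -1.71  -0.713] [787. 509. 409.] [ 0.483  0.02  -0.875]
B4 710 397 340 [ 0.948  0.922  1.425  0.419 -1.646 -0.736] [781. 538. 442.] [ 0.547  0.066 -0.834]
B5 712 420 159 [ 0.968  0.907  1.417  0.445 -1.598 -0.748] [779. 556. 466.] [ 0.59   0.1   -0.801]
A1 [ 0.101  0.95   1.49   0.06  -2.033 -0.022] [ 836. -131.  334.] [ 0.081 -0.046 -0.996]
A3 [ 0.133  0.905  1.49   0.088 -2.002 -0.039] [ 840. -113.  378.] [ 0.16  -0.059 -0.985]
A7 [ 0.236  0.885  1.49   0.155 -1.871 -0.113] [882. -40. 418.] [ 0.32  -0.075 -0.945]
B0 (739,393,397) [ 0.837  0.624  0.982  0.301 -1.75  -0.702] [741. 391. 399.] [ 0.325 -0.074 -0.943]
B1 779 445 327 [ 0.869  0.936  1.455  0.332 -1.87  -0.676] [764. 449. 397.] [ 0.361 -0.054 -0.931]
B2 746 415 362 [ 0.889  0.946  1.45   0.346 -1.822 -0.695] [769. 473. 394.] [ 0.395 -0.034 -0.918]
B3 736 412 412 [ 0.908  0.954  1.445  0.361 -1.774 -0.714] [774. 497. 393.] [ 0.429 -0.013 -0.903]
B4 710 397 340 [ 0.941  0.938  1.437  0.386 -1.74  -0.736] [764. 521. 413.] [ 0.47   0.015 -0.882]
B5 712 420 159 [ 0.959  0.926  1.431  0.404 -1.709 -0.746] [762. 536. 429.] [ 0.502  0.038 -0.864]
```

```bash
nproc; cat > srch.py <<'E'
from sim import *
import sys, time
from multiprocessing import Pool
q0=r.state()["joint_positions"]
ZT=np.array([.616,.03,-.787])
W=600
def one(seed):
    g=np.random.default_rng(seed)
    P0,M0=FK(q0)
    p=np.array([g.uniform(200,800),g.uniform(-200,700),g.uniform(300,750)])
    qs=solve(q0,p,M0,W)
    if np.linalg.norm(FK(qs)[0]-p)>1: return None
    az=g.uniform(-np.pi,np.pi); el=g.uniform(-.6,1.4)
    d=np.array([np.cos(az)*np.cos(el),np.sin(az)*np.cos(el),np.sin(el)])
    q=qs; best=(9,0); ok=0;nf=0
    for i in range(26):
        P,M=FK(q); 
        if P[2]<180: break
        qn=solve(q,P+62.5*d,M,W,True)
        pin=np.any((qn<LO+.002)|(qn>HI-.002))
        full=np.linalg.norm(FK(qn)[0]-P-62.5*d)<2
        if not full and (not pin or 1.4<qn[2]<1.488): break
        q=qn
        a=np.degrees(np.arccos(np.clip(FK(q)[1][:,2]@ZT,-1,1)))
        if a<best[0] or best[0]==9: best=(a,i+1,q.round(2).tolist(),FK(q)[0].round(0).tolist())
    return best[0],p.round(0).tolist(),d.round(2).tolist(),best
if __name__=="__main__":
    print(FK(q0))
    with Pool() as p: L=[x for x in p.imap_unordered(one,range(int(sys.argv[1]))) if x]
    L.sort(key=lambda x:x[0])
    for x in L[:10]: print(x)
E
time OMP_NUM_THREADS=1 timeout 300 python3 srch.py 1500
```

```text
4
(array([595.98538566, 383.93421333, 360.04076178]), array([[ 0.11994509, -0.99276065, -0.00628289],
       [-0.89044191, -0.10478017, -0.44287055],
       [ 0.43900613,  0.0587147 , -0.89656355]]))
(np.float64(8.070099874227067), [217.0, 306.0, 554.0], [-0.35, -0.03, 0.94], (np.float64(8.070099874227067), 22, [2.43, 0.27, 1.25, 1.63, -2.81, -0.67], [20.0, 116.0, 839.0]))
(9, [440.0, 446.0, 426.0], [-0.2, -0.11, 0.97], (9, 0))
(9, [202.0, 585.0, 409.0], [0.54, 0.76, 0.36], (9, 0))
(9, [308.0, 158.0, 702.0], [0.59, -0.41, 0.69], (9, 0))
(9, [622.0, 396.0, 331.0], [0.29, 0.96, 0.04], (9, 0))
(9, [491.0, 25.0, 624.0], [0.2, 0.23, 0.95], (9, 0))
(9, [274.0, 32.0, 483.0], [-0.94, 0.19, -0.27], (9, 0))
(9, [743.0, -130.0, 423.0], [0.21, 0.21, 0.95], (9, 0))
(9, [433.0, 336.0, 531.0], [0.26, 0.72, 0.65], (9, 0))
(9, [418.0, 334.0, 476.0], [0.54, 0.53, 0.65], (9, 0))
real	1m11.976s
user	4m38.999s
sys	0m0.958s
```

```bash
sed -i 's/    L.sort(key=lambda x:x\[0\])/    L=[x for x in L if x[0]!=9 and np.hypot(*x[3][3][:2])>250]; L.sort(key=lambda x:x[0])/; s/L\[:10\]/L[:14]/' srch.py
time OMP_NUM_THREADS=1 timeout 500 python3 srch.py 3000 | tail -14
```

```text
(np.float64(11.49867175766389), [327.0, 250.0, 617.0], [-0.62, 0.26, 0.74], (np.float64(11.49867175766389), 18, [2.54, 0.48, 1.36, 0.73, -2.81, -1.64], [-112.0, 345.0, 713.0]))
(np.float64(20.42335603510653), [461.0, 419.0, 340.0], [-0.58, -0.18, 0.79], (np.float64(20.42335603510653), 20, [2.56, 0.23, 1.28, 0.62, -2.81, -1.78], [-27.0, 288.0, 749.0]))
(np.float64(21.773053158146258), [279.0, 224.0, 378.0], [-0.44, -0.01, 0.9], (np.float64(21.773053158146258), 19, [2.56, 0.26, 1.37, 0.7, -2.81, -1.73], [-17.0, 278.0, 758.0]))
(np.float64(25.99555606834764), [531.0, -161.0, 611.0], [-0.74, 0.6, 0.31], (np.float64(25.99555606834764), 18, [2.19, 0.53, 1.38, 0.29, -2.81, -1.73], [-44.0, 444.0, 633.0]))
(np.float64(27.212387350026617), [297.0, 254.0, 622.0], [-0.22, 0.33, 0.92], (np.float64(27.212387350026617), 15, [1.86, 0.41, 1.28, 1.17, -2.81, -0.58], [115.0, 242.0, 780.0]))
(np.float64(27.899506521871498), [527.0, 140.0, 472.0], [-0.72, 0.36, 0.59], (np.float64(27.899506521871498), 16, [2.3, 0.41, 1.36, 0.13, -2.81, -2.0], [-83.0, 409.0, 651.0]))
(np.float64(28.800530338039355), [392.0
[... 713 characters left out ...]
.0, 467.0], [-0.6, 0.53, 0.6], (np.float64(32.81100187160197), 13, [2.09, 0.38, 1.34, 0.04, -2.81, -1.9], [-6.0, 416.0, 647.0]))
(np.float64(33.82728828451046), [290.0, 307.0, 589.0], [0.29, 0.9, -0.32], (np.float64(33.82728828451046), 13, [1.39, 1.22, 1.49, 0.22, -2.07, -1.16], [397.0, 756.0, 149.0]))
(np.float64(34.135648558378016), [262.0, 373.0, 404.0], [-0.14, -0.99, 0.07], (np.float64(34.135648558378016), 18, [1.32, -1.29, -0.06, 1.62, -2.81, 0.42], [-27.0, -512.0, 543.0]))
(np.float64(34.4452977910072), [212.0, -8.0, 542.0], [-0.15, 0.47, 0.87], (np.float64(34.4452977910072), 16, [1.69, 0.42, 1.27, 1.26, -2.81, -0.34], [144.0, 213.0, 788.0]))
real	2m16.726s
user	8m54.913s
sys	0m1.518s
```

```bash
cat > srch2.py <<'E'
import srch; from srch import *
def run(qs0,ZT,p,d,n,zmin=260):
    P0,M0=FK(qs0); qs=solve(qs0,p,M0,W)
    if np.linalg.norm(FK(qs)[0]-p)>1: return None
    q=qs; best=None
    for i in range(n):
        P,M=FK(q)
        qn=solve(q,P+62.5*d,M,W,True); Pn=FK(qn)[0]
        if Pn[2]<zmin: break
        if np.linalg.norm(Pn-P-62.5*d)>2 and qn[2]<1.488: break
        q=qn; a=np.degrees(np.arccos(np.clip(FK(q)[1][:,2]@ZT,-1,1)))
        if best is None or a<best[0]: best=(a,i+1,q,p,d)
    return best
def task(a):
    qs0,ZT,seed,azr,n=a; g=np.random.default_rng(seed)
    az=g.uniform(*azr); el=g.uniform(-.5,1.0)
    th=g.uniform(azr[0]-.5,azr[1]-.2); rr=g.uniform(500,850)
    p=np.array([rr*np.cos(th),rr*np.sin(th),g.uniform(280,550)])
    return run(qs0,ZT,p,np.array([np.cos(az)*np.cos(el),np.sin(az)*np.cos(el),np.sin(el)]),n)
def best(pool,qs0,ZT,azr,n,N):
    ZT=np.array(ZT)/np.linalg.norm(ZT)
    L=[x for x in pool.imap_unordered(task,[(qs0,ZT,s,azr,n) for s in range(N)]) if x]
    return sorted(L,key=lambda x:x[0]+.2*x[1])
if __name__=="__main__":
    sh=lambda b:print(round(b[0],1),b[1],"start",b[3].round(0),"dir",b[4].round(2),"q",b[2].round(2),"P",FK(b[2])[0].round(0),"z",FK(b[2])[1][:,2].round(3))
    with Pool() as p:
        L=best(p,q0,[.15,.12,-.98],(.7,2.0),16,700)
        for b in L[:4]: sh(b)
        for k in L[:2]:
            print("stage2"); 
            for b in best(p,k[2],[.616,.03,-.787],(-.4,.8),22,700)[:4]: sh(b)
E
time OMP_NUM_THREADS=1 timeout 500 python3 srch2.py
```

```text
4.9 16 start [ 53. 583. 458.] dir [0.37 0.86 0.35] q [ 1.53  0.98  1.49  0.2  -2.02 -1.28] P [290. 800. 338.] z [ 0.181  0.041 -0.983]
5.1 16 start [131. 662. 332.] dir [0.03 0.63 0.78] q [ 1.8   0.69  1.49  0.19 -2.35 -1.52] P [ 91. 654. 538.] z [ 0.128  0.035 -0.991]
5.3 16 start [-48. 587. 439.] dir [0.27 0.9  0.35] q [ 1.64  0.97  1.49  0.09 -2.03 -1.46] P [168. 832. 326.] z [ 0.08   0.062 -0.995]
5.7 16 start [-26. 563. 484.] dir [0.39 0.86 0.35] q [ 1.55  0.96  1.49  0.16 -2.07 -1.32] P [261. 789. 348.] z [ 0.138  0.023 -0.99 ]
stage2
2.4 11 start [820. -50. 408.] dir [ 0.94 -0.15  0.32] q [ 0.11  1.02  1.49  0.08 -1.4   0.04] P [1051. -104.  353.] z [ 0.604 -0.01  -0.797]
2.5 15 start [ 615. -325.  534.] dir [0.88 0.46 0.08] q [ 0.37  1.08  1.49  0.21 -1.39 -0.2 ] P [1058.  132.  318.] z [ 0.586  0.011 -0.811]
3.3 12 start [ 693. -159.  519.] dir [0.79 0.48 0.37] q [ 0.48  0.88  1.49  0.22 -1.6  -0.25] P [940. 185. 476.] z [ 0.573  0.053 -0.818]
3.2 13 start [686. 306. 497.] dir [ 0.86 -0.34  0.37] q [ 0.19  0.88  1.49  0.03 -1.51 -0.04] P [995. -17. 454.] z [ 0.612  0.085 -0.786]
stage2
2.5 14 start [722.  67. 494.] dir [ 0.95 -0.29  0.12] q [ 0.06  1.09  1.49  0.05 -1.32  0.07] P [1081. -146.  285.] z [ 0.607 -0.012 -0.794]
3.1 13 start [670. -35. 544.] dir [0.77 0.34 0.54] q [ 0.52  0.79  1.49  0.23 -1.65 -0.28] P [892. 195. 549.] z [ 0.6    0.081 -0.796]
3.6 12 start [838. -66. 344.] dir [0.63 0.38 0.68] q [ 0.49  0.82  1.49  0.22 -1.66 -0.26] P [903. 183. 522.] z [ 0.574  0.066 -0.816]
4.7 13 start [751. 260. 420.] dir [ 0.96 -0.08  0.28] q [ 0.32  1.04  1.49  0.09 -1.37 -0.17] P [1062.  115.  341.] z [ 0.605  0.111 -0.789]
real	1m26.281s
user	5m32.930s
sys	0m1.139s
```

Request:
drive_tool(
  offset=[
    [-0.199, 0.524, -0.173],
    [-0.199, 0.524, -0.173],
    [-0.199, 0.524, -0.173],
    [-0.199, 0.524, -0.173],
    [-0.199, 0.524, -0.173],
    [-0.199, 0.524, -0.173],
    [-0.199, 0.524, -0.173],
    [-0.199, 0.524, -0.173],
    [-0.199, 0.524, -0.173],
    [-0.199, 0.524, -0.173],
    [-0.199, 0.524, -0.173],
  ],
  turn=[0, 0, 0, 0, 0, 0, 0, 0, 0, 0, 0],
)

```text
t: 9.22
eef_pos: [47.6, 578.5, 468.9]
eef_rot: [0.162, 0.731, -0.647, 0.145]
wrist_force: [0.5, -0.0, -0.0]
gripper_width: 85.5
grip_force: 0.0
```

Request:
drive_tool(
  offset=[
    [-0.28, -0.22, -0.35],
    [-0.28, -0.22, -0.35],
  ],
  turn=[0, 0],
)

```text
t: 9.48
eef_pos: [74.9, 552.3, 497.0]
eef_rot: [0.182, 0.725, -0.645, 0.158]
wrist_force: [-0.3, 0.7, -0.2]
gripper_width: 85.5
grip_force: 0.0
```

Request:
drive_tool(
  offset=[
    [-0.28, -0.22, -0.35],
  ],
  turn=[0],
)

```text
t: 9.6
eef_pos: [91.2, 549.5, 498.3]
eef_rot: [0.183, 0.725, -0.645, 0.159]
wrist_force: [0.5, -0.6, 0.6]
gripper_width: 85.1
grip_force: 0.0
```

```bash
cat > nx.py <<'E'
# predict next pushes with the W=600 model: python3 nx.py dx dy dz(world) n
import sys
from sim import *
s,M=st(); q=s["joint_positions"]; d=np.array(list(map(float,sys.argv[1:4]))); d/=np.linalg.norm(d)
print("tool dir",(.5*(M.T@d)).round(2))
for i in range(int(sys.argv[4])):
    P,Mq=FK(q); q=solve(q,P+62.5*d,Mq,600,True); P,Mq=FK(q); print(i+1,q.round(3),P.round(0),Mq[:,2].round(3))
E
python3 nx.py .37 .86 .35 5
```

```text
t 9.6 q [ 1.711  0.725  1.491 -0.221 -2.814 -1.787] p [ 91.2 549.5 498.3]
x [ 0.117 -0.877  0.467] y [-0.993 -0.101  0.059] z [-0.005 -0.47  -0.883]
tool dir [-0.27 -0.22 -0.36]
1 [ 1.693  0.756  1.49  -0.142 -2.769 -1.695] [109. 564. 484.] [ 0.003 -0.453 -0.891]
2 [ 1.674  0.783  1.49  -0.08  -2.726 -1.62 ] [126. 577. 471.] [ 0.012 -0.434 -0.901]
3 [ 1.656  0.806  1.49  -0.03  -2.682 -1.557] [142. 590. 458.] [ 0.022 -0.414 -0.91 ]
4 [ 1.64   0.827  1.49   0.013 -2.638 -1.505] [158. 603. 447.] [ 0.033 -0.393 -0.919]
5 [ 1.624  0.846  1.49   0.049 -2.595 -1.46 ] [172. 616. 435.] [ 0.045 -0.37  -0.928]
```

```bash
cat > nx2.py <<'E'
import sys
from sim import *
# start xyz, dir xyz, n : move then push
a=list(map(float,sys.argv[1:8])); s,M=st(); q=s["joint_positions"]; P=np.array(s["eef_pos"])
p=np.array(a[:3]); print("move tool",((M.T@(p-P))/1000).round(3)); q=solve(q,p,M,600); print(q.round(3),FK(q)[0].round(0))
d=np.array(a[3:6]); d/=np.linalg.norm(d); print("tool dir",(.5*(M.T@d)).round(2))
for i in range(int(a[6])):
    P,Mq=FK(q); q=solve(q,P+62.5*d,Mq,600,True); P,Mq=FK(q); print(i+1,q.round(3),P.round(0),Mq[:,2].round(3))
E
python3 nx2.py 250 600 330 .3 .85 .4 16
```

```text
t 9.6 q [ 1.711  0.725  1.491 -0.221 -2.814 -1.787] p [ 91.2 549.5 498.3]
x [ 0.117 -0.877  0.467] y [-0.993 -0.101  0.059] z [-0.005 -0.47  -0.883]
move tool [-0.104 -0.173  0.124]
[ 1.499  0.696  1.005  0.042 -2.368 -1.361] [250. 600. 330.]
tool dir [-0.27 -0.18 -0.38]
1 [ 1.492  0.859  1.269  0.067 -2.452 -1.332] [261. 627. 338.] [ 0.007 -0.457 -0.89 ]
2 [ 1.491  0.993  1.49   0.096 -2.513 -1.304] [267. 641. 339.] [ 0.021 -0.435 -0.9  ]
3 [ 1.492  0.996  1.49   0.115 -2.48  -1.289] [272. 650. 336.] [ 0.039 -0.41  -0.911]
4 [ 1.493  0.999  1.49   0.134 -2.446 -1.276] [277. 660. 334.] [ 0.056 -0.383 -0.922]
5 [ 1.494  1.001  1.49   0.152 -2.411 -1.263] [282. 669. 331.] [ 0.074 -0.354 -0.932]
6 [ 1.495  1.004  1.49   0.169 -2.375 -1.252] [287. 679. 329.] [ 0.092 -0.325 -0.941]
7 [ 1.495  1.006  1.49   0.185 -2.338 -1.241] [292. 690. 327.] [ 0.111 -0.294 -0.949]
8 [ 1.496  1.008  1.49   0.201 -2.3   -1.232] [298. 701. 325.] [ 0.129 -0.262 -0.956]
9 [ 1.496  1.011  1.49   0.215 -2.261 -1.223] [303. 713. 324.] [ 0.148 -0.229 -0.962]
10 [ 1.496  1.014  1.49   0.23  -2.221 -1.215] [309. 725. 323.] [ 0.167 -0.195 -0.966]
11 [ 1.496  1.014  1.486  0.243 -2.178 -1.208] [315. 737. 322.] [ 0.186 -0.16  -0.969]
12 [ 1.496  1.014  1.481  0.256 -2.134 -1.201] [321. 750. 321.] [ 0.206 -0.124 -0.971]
13 [ 1.496  1.015  1.477  0.269 -2.089 -1.196] [327. 763. 321.] [ 0.225 -0.087 -0.971]
14 [ 1.496  1.016  1.473  0.281 -2.044 -1.191] [334. 777. 321.] [ 0.244 -0.05  -0.969]
15 [ 1.495  1.017  1.469  0.293 -1.997 -1.186] [340. 791. 321.] [ 0.262 -0.012 -0.965]
16 [ 1.494  1.019  1.465  0.304 -1.95  -1.182] [347. 805. 321.] [ 0.281  0.027 -0.959]
```

Request:
drive_tool(
  offset=[
    [-0.104, -0.173, 0.124],
    [-0.104, -0.173, 0.124],
    [-0.104, -0.173, 0.124],
    [-0.104, -0.173, 0.124],
    [-0.104, -0.173, 0.124],
    [-0.104, -0.173, 0.124],
  ],
  turn=[0, 0, 0, 0, 0, 0],
)

```text
t: 10.35
eef_pos: [248.7, 600.8, 328.4]
eef_rot: [0.184, 0.725, -0.644, 0.161]
wrist_force: [0.7, 0.7, 0.8]
gripper_width: 85.2
grip_force: 0.0
```

Request:
drive_tool(
  offset=[
    [-0.27, -0.18, -0.38],
    [-0.27, -0.18, -0.38],
  ],
  turn=[0, 0],
)

```text
t: 10.6
eef_pos: [260.8, 638.3, 339.2]
eef_rot: [0.171, 0.728, -0.645, 0.159]
wrist_force: [-7.1, 26.1, 46.1]
gripper_width: 85.1
grip_force: 0.0
```

Request:
drive_tool(
  offset=[
    [-0.27, -0.18, -0.38],
  ],
  turn=[0],
)

```text
t: 10.72
eef_pos: [263.8, 649.4, 326.1]
eef_rot: [0.162, 0.731, -0.643, 0.16]
wrist_force: [-0.5, 1.4, -2.1]
gripper_width: 85.0
grip_force: 0.0
```

Request:
drive_tool(
  offset=[
    [-0.27, -0.18, -0.38],
  ],
  turn=[0],
)

```text
t: 10.85
eef_pos: [267.6, 655.8, 334.8]
eef_rot: [0.139, 0.735, -0.646, 0.152]
wrist_force: [0.3, -1.6, 1.3]
gripper_width: 85.9
grip_force: 0.0
```

```bash
python3 nx.py .3 .85 .4 4
```

```text
t 10.85 q [ 1.5    0.998  1.492  0.117 -2.47  -1.293] p [267.6 655.8 334.8]
x [ 0.12  -0.907  0.403] y [-0.992 -0.128  0.008] z [ 0.044 -0.401 -0.915]
tool dir [-0.29 -0.2  -0.35]
1 [ 1.5    1.     1.49   0.135 -2.435 -1.28 ] [273. 665. 332.] [ 0.061 -0.373 -0.926]
2 [ 1.501  1.002  1.49   0.153 -2.4   -1.267] [278. 675. 329.] [ 0.079 -0.345 -0.935]
3 [ 1.501  1.005  1.49   0.17  -2.363 -1.255] [284. 685. 327.] [ 0.097 -0.314 -0.944]
4 [ 1.501  1.007  1.49   0.186 -2.326 -1.244] [289. 696. 325.] [ 0.115 -0.283 -0.952]
```

Request:
drive_tool(
  offset=[
    [-0.29, -0.2, -0.35],
  ],
  turn=[0],
)

```text
t: 10.98
eef_pos: [272.6, 664.8, 332.9]
eef_rot: [0.123, 0.739, -0.646, 0.148]
wrist_force: [0.2, -0.6, 0.3]
gripper_width: 85.4
grip_force: 0.0
```

Request:
drive_tool(
  offset=[
    [-0.29, -0.2, -0.35],
  ],
  turn=[0],
)

```text
t: 11.1
eef_pos: [277.0, 674.2, 329.8]
eef_rot: [0.107, 0.742, -0.646, 0.145]
wrist_force: [0.2, 0.2, -0.3]
gripper_width: 85.4
grip_force: 0.0
```

Request:
drive_tool(
  offset=[
    [-0.32, -0.22, -0.32],
  ],
  turn=[0],
)

```text
t: 11.22
eef_pos: [282.8, 685.4, 324.5]
eef_rot: [0.091, 0.745, -0.646, 0.142]
wrist_force: [-0.4, -0.0, -0.5]
gripper_width: 85.4
grip_force: 0.0
```

Request:
drive_tool(
  offset=[
    [-0.32, -0.22, -0.32],
  ],
  turn=[0],
)

```text
t: 11.35
eef_pos: [288.0, 696.1, 321.0]
eef_rot: [0.075, 0.748, -0.645, 0.139]
wrist_force: [-0.8, -0.0, -0.8]
gripper_width: 85.2
grip_force: 0.0
```

Request:
drive_tool(
  offset=[
    [-0.33, -0.22, -0.3],
  ],
  turn=[0],
)

```text
t: 11.48
eef_pos: [292.6, 707.5, 318.3]
eef_rot: [0.058, 0.75, -0.645, 0.135]
wrist_force: [0.0, 0.6, 0.3]
gripper_width: 85.0
grip_force: 0.0
```

```bash
python3 nx.py .3 .85 .4 7; python3 nx.py .3 .85 .2 7
```

```text
t 11.475 q [ 1.502  1.017  1.492  0.196 -2.293 -1.239] p [292.6 707.5 318.3]
x [ 0.133 -0.952  0.277] y [-0.983 -0.162 -0.088] z [ 0.129 -0.261 -0.957]
tool dir [-0.33 -0.24 -0.29]
1 [ 1.502  1.018  1.49   0.211 -2.253 -1.23 ] [299. 719. 317.] [ 0.147 -0.228 -0.963]
2 [ 1.502  1.02   1.49   0.225 -2.213 -1.221] [305. 730. 316.] [ 0.166 -0.193 -0.967]
3 [ 1.502  1.021  1.487  0.239 -2.171 -1.214] [311. 743. 315.] [ 0.185 -0.158 -0.97 ]
4 [ 1.501  1.021  1.483  0.252 -2.128 -1.207] [317. 755. 315.] [ 0.203 -0.122 -0.972]
5 [ 1.5    1.021  1.478  0.264 -2.083 -1.201] [324. 768. 315.] [ 0.222 -0.085 -0.971]
6 [ 1.5    1.022  1.474  0.276 -2.038 -1.196] [330. 782. 315.] [ 0.241 -0.047 -0.969]
7 [ 1.499  1.023  1.47   0.288 -1.991 -1.191] [337. 796. 316.] [ 0.26  -0.009 -0.966]
t 11.475 q [ 1.502  1.017  1.492  0.196 -2.293 -1.239] p [292.6 707.5 318.3]
x [ 0.133 -0.952  0.277] y [-0.983 -0.162 -0.088] z [ 0.129 -0.261 -0.957]
tool dir [-0.39 -0.24 -0.2 ]
1 [ 1.5    1.03   1.49   0.209 -2.242 -1.232] [300. 724. 307.] [ 0.146 -0.229 -0.962]
2 [ 1.498  1.044  1.49   0.221 -2.192 -1.225] [308. 741. 296.] [ 0.164 -0.195 -0.967]
3 [ 1.496  1.056  1.489  0.232 -2.141 -1.219] [316. 757. 286.] [ 0.182 -0.16  -0.97 ]
4 [ 1.494  1.067  1.485  0.243 -2.088 -1.214] [324. 774. 277.] [ 0.2   -0.124 -0.972]
5 [ 1.492  1.077  1.482  0.254 -2.034 -1.21 ] [331. 792. 268.] [ 0.218 -0.088 -0.972]
6 [ 1.49   1.087  1.478  0.264 -1.98  -1.207] [339. 809. 260.] [ 0.236 -0.05  -0.97 ]
7 [ 1.488  1.097  1.474  0.274 -1.926 -1.205] [347. 826. 253.] [ 0.254 -0.012 -0.967]
```

```bash
cat > nx3.py <<'E'
import sys
from sim import *
s,M=st(); q0=s["joint_positions"]; n=int(sys.argv[1])
for a in sys.argv[2:]:
    d=np.array(eval(a),float); d/=np.linalg.norm(d); q=q0; j3=[]
    for i in range(n):
        P,Mq=FK(q); q=solve(q,P+62.5*d,Mq,600,True); j3.append(round(q[2],3))
    P,Mq=FK(q); print(a,(.5*M.T@d).round(2),j3,q.round(2),P.round(0),Mq[:,2].round(3))
E
python3 nx3.py 8 "(0,.9,.4)" "(-.2,.9,.4)" "(.6,.8,.4)" "(0,.9,.7)" "(0.3,.85,.8)" "(-.3,.9,.7)"
```

```text
t 11.475 q [ 1.502  1.017  1.492  0.196 -2.293 -1.239] p [292.6 707.5 318.3]
x [ 0.133 -0.952  0.277] y [-0.983 -0.162 -0.088] z [ 0.129 -0.261 -0.957]
(0,.9,.4) [-0.38 -0.09 -0.31] [np.float64(1.49), np.float64(1.49), np.float64(1.49), np.float64(1.489), np.float64(1.485), np.float64(1.481), np.float64(1.477), np.float64(1.473)] [ 1.64  1.02  1.47  0.28 -1.99 -1.33] [220. 834. 318.] [ 0.249  0.032 -0.968]
(-.2,.9,.4) [-0.38  0.01 -0.32] [np.float64(1.49), np.float64(1.49), np.float64(1.49), np.float64(1.49), np.float64(1.49), np.float64(1.488), np.float64(1.484), np.float64(1.48)] [ 1.73  1.01  1.48  0.26 -2.04 -1.43] [141. 836. 321.] [ 0.227  0.022 -0.974]
(.6,.8,.4) [-0.26 -0.35 -0.24] [np.float64(1.49), np.float64(1.489), np.float64(1.484), np.float64(1.479), np.float64(1.474), np.float64(1.47), np.float64(1.466), np.float64(1.463)] [ 1.37  1.04  1.46  0.31 -1.91 -1.06] [450. 770. 309.] [ 0.295  0.01  -0.955]
(0,.9,.7) [-0.29 -0.09 -0.4 ] [np.float64(1.49), np.float64(1.49), np.float64(1.49), np.float64(1.485), np.float64(1.481), np.float64(1.476), np.float64(1.471), np.float64(1.466)] [ 1.65  0.92  1.47  0.3  -2.09 -1.3 ] [220. 778. 399.] [ 0.256  0.024 -0.966]
(0.3,.85,.8) [-0.23 -0.21 -0.39] [np.float64(1.49), np.float64(1.49), np.float64(1.485), np.float64(1.479), np.float64(1.474), np.float64(1.468), np.float64(1.463), np.float64(1.458)] [ 1.52  0.9   1.46  0.33 -2.08 -1.16] [320. 742. 417.] [ 0.281  0.017 -0.959]
(-.3,.9,.7) [-0.3   0.04 -0.4 ] [np.float64(1.49), np.float64(1.49), np.float64(1.49), np.float64(1.49), np.float64(1.489), np.float64(1.485), np.float64(1.481), np.float64(1.476)] [ 1.77  0.91  1.48  0.27 -2.15 -1.43] [118. 780. 399.] [ 0.226  0.009 -0.974]
```

Request:
drive_tool(
  offset=[
    [-0.38, 0.01, -0.32],
  ],
  turn=[0],
)

```text
t: 11.6
eef_pos: [270.8, 723.9, 318.5]
eef_rot: [0.042, 0.752, -0.645, 0.131]
wrist_force: [0.0, -0.0, 0.7]
gripper_width: 85.2
grip_force: 0.0
```

Request:
drive_tool(
  offset=[
    [-0.39, 0.01, -0.31],
  ],
  turn=[0],
)

```text
t: 11.72
eef_pos: [245.2, 741.2, 319.1]
eef_rot: [0.026, 0.755, -0.643, 0.126]
wrist_force: [0.4, 0.6, -1.0]
gripper_width: 85.5
grip_force: 0.0
```

Request:
drive_tool(
  offset=[
    [-0.4, 0.01, -0.3],
  ],
  turn=[0],
)

```text
t: 11.85
eef_pos: [222.2, 757.5, 319.3]
eef_rot: [0.01, 0.757, -0.642, 0.12]
wrist_force: [0.6, -0.1, 0.2]
gripper_width: 85.4
grip_force: 0.0
```

Request:
drive_tool(
  offset=[
    [-0.41, 0.01, -0.28],
  ],
  turn=[0],
)

```text
t: 11.98
eef_pos: [200.9, 773.5, 318.6]
eef_rot: [-0.007, 0.759, -0.641, 0.114]
wrist_force: [-0.3, -0.5, -0.1]
gripper_width: 85.4
grip_force: 0.0
```

```bash
python3 nx3.py 3 "(-.4,.9,.4)" "(-.6,.8,.4)" "(-.4,.9,.1)"
```

```text
t 11.975 q [ 1.637  1.013  1.492  0.213 -2.189 -1.357] p [200.9 773.5 318.6]
x [ 0.152 -0.975  0.164] y [-0.971 -0.178 -0.157] z [ 0.182 -0.136 -0.974]
(-.4,.9,.4) [-0.41  0.08 -0.27] [np.float64(1.49), np.float64(1.49), np.float64(1.488)] [ 1.75  1.01  1.49  0.24 -2.1  -1.45] [120. 819. 320.] [ 0.209 -0.031 -0.977]
(-.6,.8,.4) [-0.37  0.18 -0.28] [np.float64(1.49), np.float64(1.49), np.float64(1.49)] [ 1.78  1.    1.49  0.23 -2.13 -1.49] [ 90. 812. 326.] [ 0.204 -0.043 -0.978]
(-.4,.9,.1) [-0.47  0.11 -0.15] [np.float64(1.49), np.float64(1.49), np.float64(1.49)] [ 1.74  1.06  1.49  0.22 -2.06 -1.47] [116. 839. 278.] [ 0.206 -0.04  -0.978]
```

Matching the model; four more pushes in that direction.

Request:
drive_tool(
  offset=[
    [-0.37, 0.18, -0.28],
  ],
  turn=[0],
)

```text
t: 12.1
eef_pos: [163.2, 786.8, 320.8]
eef_rot: [-0.02, 0.76, -0.641, 0.108]
wrist_force: [-1.1, 0.2, -0.6]
gripper_width: 85.4
grip_force: 0.0
```

Request:
drive_tool(
  offset=[
    [-0.38, 0.18, -0.27],
  ],
  turn=[0],
)

```text
t: 12.22
eef_pos: [124.1, 799.6, 322.7]
eef_rot: [-0.033, 0.761, -0.639, 0.102]
wrist_force: [0.7, 0.7, 1.3]
gripper_width: 85.5
grip_force: 0.0
```

Request:
drive_tool(
  offset=[
    [-0.38, 0.18, -0.26],
  ],
  turn=[0],
)

```text
t: 12.35
eef_pos: [86.8, 811.1, 323.9]
eef_rot: [-0.047, 0.763, -0.638, 0.094]
wrist_force: [0.7, -0.4, -0.4]
gripper_width: 85.3
grip_force: 0.0
```

Request:
drive_tool(
  offset=[
    [-0.39, 0.18, -0.25],
  ],
  turn=[0],
)

```text
t: 12.48
eef_pos: [51.3, 821.8, 324.5]
eef_rot: [-0.06, 0.764, -0.637, 0.085]
wrist_force: [-0.5, -0.6, 0.4]
gripper_width: 85.3
grip_force: 0.0
```

```bash
cat > srch3.py <<'E'
import srch2; from srch2 import *
if __name__=="__main__":
    st(); sh=lambda b:print(round(b[0],1),b[1],"start",b[3].round(0),"dir",b[4].round(2),"q",b[2].round(2),"P",FK(b[2])[0].round(0),"z",FK(b[2])[1][:,2].round(3))
    with Pool() as p:
        for b in best(p,q0,[.616,.03,-.787],(-.5,1.1),22,1000)[:8]: sh(b)
E
OMP_NUM_THREADS=1 timeout 200 python3 srch3.py
```

```text
t 12.475 q [ 1.829  1.008  1.492  0.231 -2.113 -1.534] p [ 51.3 821.8 324.5]
x [ 0.174 -0.983  0.053] y [-0.963 -0.182 -0.2  ] z [ 0.207 -0.016 -0.978]
1.9 13 start [690. 219. 518.] dir [ 0.96 -0.27  0.04] q [ 0.19  1.1   1.49  0.11 -1.33  0.  ] P [1087.  -32.  290.] z [ 0.6    0.004 -0.8  ]
2.9 14 start [655. 502. 399.] dir [ 0.87 -0.39  0.29] q [ 0.27  0.99  1.49  0.09 -1.42 -0.07] P [1042.   54.  376.] z [ 0.601  0.078 -0.795]
3.9 10 start [ 818. -111.  428.] dir [0.86 0.29 0.42] q [ 0.34  0.95  1.49  0.22 -1.52 -0.1 ] P [999.  71. 425.] z [ 0.585 -0.026 -0.81 ]
6.9 11 start [664. 352. 488.] dir [ 1.   -0.1  -0.02] q [ 0.41  1.11  1.49  0.15 -1.42 -0.21] P [1046.  192.  268.] z [ 0.522  0.07  -0.85 ]
8.3 8 start [752. -67. 497.] dir [0.73 0.38 0.56] q [ 0.44  0.79  1.49  0.23 -1.79 -0.15] P [866. 109. 527.] z [ 0.502 -0.011 -0.865]
8.9 14 start [ 583. -476.  436.] dir [0.91 0.38 0.17] q [ 0.2   1.05  1.49  0.22 -1.45  0.02] P [1042.  -63.  342.] z [ 0.558 -0.109 -0.823]
10.5 12 start [ 608. -365.  525.] dir [0.93 0.07 0.36] q [ 0.07  0.9   1.49  0.19 -1.54  0.16] P [ 963. -194.  467.] z [ 0.586 -0.15  -0.796]
11.5 8 start [ 756. -260.  438.] dir [0.49 0.38 0.79] q [ 0.29  0.66  1.49  0.21 -1.94  0.01] P [783. -35. 596.] z [ 0.466 -0.064 -0.882]
```

```bash
python3 nx2.py 690 320 460 .93 -.32 .18 14; echo; python3 nx2.py 690 240 460 .93 -.3 .3 14 | tail -14
```

```text
t 12.475 q [ 1.829  1.008  1.492  0.231 -2.113 -1.534] p [ 51.3 821.8 324.5]
x [ 0.174 -0.983  0.053] y [-0.963 -0.182 -0.2  ] z [ 0.207 -0.016 -0.978]
move tool [ 0.612 -0.551  0.008]
[ 0.766  0.557  1.085  0.168 -1.954 -0.511] [690. 320. 460.]
tool dir [ 0.24 -0.44  0.01]
1 [ 0.697  0.73   1.348  0.168 -2.018 -0.429] [736. 295. 459.] [ 0.221 -0.012 -0.975]
2 [ 0.638  0.831  1.49   0.168 -2.026 -0.366] [772. 266. 451.] [ 0.246 -0.004 -0.969]
3 [ 0.584  0.848  1.49   0.162 -1.972 -0.319] [805. 238. 440.] [ 0.274  0.003 -0.962]
4 [ 0.534  0.866  1.49   0.156 -1.917 -0.276] [837. 210. 429.] [ 0.304  0.01  -0.953]
5 [ 0.488  0.885  1.49   0.15  -1.861 -0.237] [867. 184. 418.] [ 0.335  0.016 -0.942]
6 [ 0.445  0.903  1.49   0.144 -1.804 -0.201] [895. 158. 407.] [ 0.368  0.021 -0.93 ]
7 [ 0.406  0.922  1.49   0.138 -1.745 -0.169] [923. 133. 397.] [ 0.401  0.025 -0.916]
8 [ 0.369  0.941  1.49   0.131 -1.686 -0.139] [949. 109. 386.] [ 0.434  0.028 -0.9  ]
9 [ 0.335  0.961  1.49   0.126 -1.626 -0.111] [974.  86. 376.] [ 0.468  0.031 -0.883]
10 [ 0.303  0.98   1.49   0.12  -1.566 -0.086] [998
[... 914 characters left out ...]
 [ 0.355  0.876  1.49   0.137 -1.779 -0.114] [907.  79. 433.] [ 0.411  0.01  -0.911]
8 [ 0.323  0.892  1.49   0.133 -1.722 -0.088] [930.  58. 427.] [ 0.447  0.011 -0.894]
9 [ 0.294  0.908  1.49   0.129 -1.664 -0.065] [953.  38. 420.] [ 0.483  0.012 -0.876]
10 [ 0.267  0.924  1.49   0.126 -1.605 -0.044] [975.  20. 415.] [ 0.518  0.012 -0.855]
11 [ 0.242  0.94   1.49   0.122 -1.546 -0.025] [997.   2. 409.] [ 0.553  0.011 -0.833]
12 [ 0.219  0.957  1.49   0.119 -1.486 -0.008] [1018.  -16.  404.] [ 0.588  0.009 -0.809]
13 [ 0.198  0.974  1.49   0.117 -1.427  0.008] [1037.  -32.  399.] [ 0.621  0.007 -0.784]
14 [ 0.178  0.99   1.49   0.115 -1.367  0.021] [1056.  -48.  394.] [ 0.653  0.003 -0.757]
```

Request:
drive_tool(
  offset=[
    [0.612, -0.551, 0.008],
    [0.612, -0.551, 0.008],
    [0.612, -0.551, 0.008],
    [0.612, -0.551, 0.008],
    [0.612, -0.551, 0.008],
    [0.612, -0.551, 0.008],
    [0.612, -0.551, 0.008],
    [0.612, -0.551, 0.008],
    [0.612, -0.551, 0.008],
    [0.612, -0.551, 0.008],
    [0.612, -0.551, 0.008],
    [0.612, -0.551, 0.008],
    [0.612, -0.551, 0.008],
    [0.612, -0.551, 0.008],
    [0.612, -0.551, 0.008],
    [0.612, -0.551, 0.008],
  ],
  turn=[0, 0, 0, 0, 0, 0, 0, 0, 0, 0, 0, 0, 0, 0, 0, 0],
)

```text
t: 14.48
eef_pos: [691.9, 319.7, 461.2]
eef_rot: [-0.06, 0.764, -0.637, 0.086]
wrist_force: [-0.6, 0.5, 0.1]
gripper_width: 85.4
grip_force: 0.0
```

Request:
drive_tool(
  offset=[
    [0.24, -0.44, 0.01],
  ],
  turn=[0],
)

```text
t: 14.6
eef_pos: [722.8, 306.6, 463.5]
eef_rot: [-0.062, 0.765, -0.635, 0.088]
wrist_force: [1.0, 1.0, 2.0]
gripper_width: 85.3
grip_force: 0.0
```

Request:
drive_tool(
  offset=[
    [0.24, -0.44, 0.02],
  ],
  turn=[0],
)

```text
t: 14.72
eef_pos: [761.6, 278.1, 454.3]
eef_rot: [-0.074, 0.764, -0.634, 0.096]
wrist_force: [-6.3, 13.5, 27.6]
gripper_width: 85.7
grip_force: 0.0
```

Request:
drive_tool(
  offset=[
    [0.24, -0.44, 0.04],
  ],
  turn=[0],
)

```text
t: 14.85
eef_pos: [797.4, 250.3, 436.6]
eef_rot: [-0.083, 0.763, -0.633, 0.103]
wrist_force: [0.0, 1.1, -0.5]
gripper_width: 85.6
grip_force: 0.0
```

```bash
python3 nx.py .93 -.32 .18 3
```

```text
t 14.85 q [ 0.603  0.85   1.486  0.166 -1.984 -0.333] p [797.4 250.3 436.6]
x [ 0.178 -0.983  0.052] y [-0.949 -0.186 -0.256] z [ 0.261 -0.004 -0.965]
tool dir [ 0.24 -0.43  0.04]
1 [ 0.553  0.87   1.49   0.161 -1.932 -0.289] [829. 222. 426.] [ 0.291  0.003 -0.957]
2 [ 0.505  0.888  1.49   0.155 -1.876 -0.248] [860. 195. 415.] [ 0.322  0.01  -0.947]
3 [ 0.462  0.906  1.49   0.149 -1.819 -0.211] [889. 169. 405.] [ 0.354  0.015 -0.935]
```

Request:
drive_tool(
  offset=[
    [0.24, -0.43, 0.04],
  ],
  turn=[0],
)

```text
t: 14.98
eef_pos: [828.8, 221.3, 429.6]
eef_rot: [-0.098, 0.761, -0.631, 0.113]
wrist_force: [-0.2, 0.2, 0.7]
gripper_width: 85.2
grip_force: 0.0
```

Request:
drive_tool(
  offset=[
    [0.24, -0.43, 0.06],
  ],
  turn=[0],
)

```text
t: 15.1
eef_pos: [859.4, 194.3, 419.1]
eef_rot: [-0.111, 0.759, -0.63, 0.124]
wrist_force: [-0.2, 0.4, 0.4]
gripper_width: 85.5
grip_force: 0.0
```

Request:
drive_tool(
  offset=[
    [0.24, -0.43, 0.07],
  ],
  turn=[0],
)

```text
t: 15.22
eef_pos: [888.5, 168.6, 407.4]
eef_rot: [-0.123, 0.757, -0.627, 0.134]
wrist_force: [-0.1, -0.3, 0.3]
gripper_width: 85.3
grip_force: 0.0
```

Request:
drive_tool(
  offset=[
    [0.24, -0.43, 0.09],
  ],
  turn=[0],
)

```text
t: 15.35
eef_pos: [916.6, 144.0, 395.5]
eef_rot: [-0.136, 0.755, -0.625, 0.146]
wrist_force: [0.8, 0.7, 0.8]
gripper_width: 85.4
grip_force: 0.0
```

Request:
drive_tool(
  offset=[
    [0.24, -0.42, 0.11],
  ],
  turn=[0],
)

```text
t: 15.48
eef_pos: [943.7, 120.0, 383.2]
eef_rot: [-0.148, 0.752, -0.623, 0.158]
wrist_force: [-0.1, 0.6, -0.4]
gripper_width: 85.3
grip_force: 0.0
```

Request:
drive_tool(
  offset=[
    [0.24, -0.42, 0.12],
  ],
  turn=[0],
)

```text
t: 15.6
eef_pos: [969.3, 97.0, 371.4]
eef_rot: [-0.16, 0.749, -0.62, 0.171]
wrist_force: [0.0, 0.9, -0.3]
gripper_width: 85.3
grip_force: 0.0
```

```bash
python3 nx.py .93 -.32 .18 5;python3 nx.py .93 -.1 .18 5
```

```text
t 15.6 q [ 0.348  0.964  1.489  0.129 -1.64  -0.121] p [969.3  97.  371.4]
x [ 0.173 -0.983  0.057] y [-0.874 -0.18  -0.451] z [ 0.454  0.028 -0.891]
tool dir [ 0.24 -0.42  0.13]
1 [ 0.316  0.983  1.49   0.123 -1.58  -0.095] [994.  74. 361.] [ 0.488  0.03  -0.872]
2 [ 0.286  1.003  1.49   0.118 -1.52  -0.072] [1017.   53.  352.] [ 0.522  0.031 -0.852]
3 [ 0.258  1.022  1.49   0.113 -1.459 -0.05 ] [1039.   32.  343.] [ 0.556  0.031 -0.831]
4 [ 0.233  1.041  1.49   0.109 -1.398 -0.031] [1060.   12.  334.] [ 0.589  0.03  -0.808]
5 [ 0.209  1.06   1.49   0.105 -1.337 -0.013] [1080.   -7.  326.] [ 0.621  0.028 -0.783]
t 15.6 q [ 0.348  0.964  1.489  0.129 -1.64  -0.121] p [969.3  97.  371.4]
x [ 0.173 -0.983  0.057] y [-0.874 -0.18  -0.451] z [ 0.454  0.028 -0.891]
tool dir [ 0.14 -0.46  0.14]
1 [ 0.33   0.987  1.49   0.13  -1.576 -0.109] [994.  87. 360.] [ 0.49   0.031 -0.871]
2 [ 0.314  1.008  1.49   0.132 -1.512 -0.097] [1018.   78.  350.] [ 0.526  0.033 -0.85 ]
3 [ 0.299  1.03   1.49   0.134 -1.447 -0.088] [1041.   69.  341.] [ 0.562  0.034 -0.827]
4 [ 0.285  1.052  1.49   0.137 -1.383 -0.08 ] [1063.   60.  332.] [ 0.596  0.035 -0.802]
5 [ 0.272  1.073  1.49   0.14  -1.319 -0.073] [1084.   52.  324.] [ 0.629  0.035 -0.776]
```

Request:
drive_tool(
  offset=[
    [0.14, -0.46, 0.14],
  ],
  turn=[0],
)

```text
t: 15.72
eef_pos: [993.9, 86.2, 360.8]
eef_rot: [-0.174, 0.745, -0.617, 0.185]
wrist_force: [-0.0, 0.2, 0.1]
gripper_width: 85.6
grip_force: 0.0
```

Request:
drive_tool(
  offset=[
    [0.14, -0.45, 0.16],
  ],
  turn=[0],
)

```text
t: 15.85
eef_pos: [1017.7, 78.1, 349.4]
eef_rot: [-0.187, 0.741, -0.614, 0.199]
wrist_force: [0.8, 0.1, -0.3]
gripper_width: 85.5
grip_force: 0.0
```

Request:
drive_tool(
  offset=[
    [0.14, -0.45, 0.17],
  ],
  turn=[0],
)

```text
t: 15.98
eef_pos: [1040.1, 69.6, 339.8]
eef_rot: [-0.2, 0.737, -0.61, 0.214]
wrist_force: [0.3, 0.9, -0.9]
gripper_width: 85.0
grip_force: 0.0
```

Request:
drive_tool(
  offset=[
    [0.14, -0.44, 0.19],
  ],
  turn=[0],
)

```text
t: 16.1
eef_pos: [1061.6, 60.9, 331.2]
eef_rot: [-0.213, 0.732, -0.606, 0.228]
wrist_force: [-1.0, -0.1, 0.6]
gripper_width: 85.3
grip_force: 0.0
```

Request:
drive_tool(
  offset=[
    [0.14, -0.43, 0.21],
  ],
  turn=[0],
)

```text
t: 16.23
eef_pos: [1082.3, 52.4, 322.7]
eef_rot: [-0.226, 0.726, -0.602, 0.243]
wrist_force: [-0.1, 0.6, 0.0]
gripper_width: 85.3
grip_force: 0.0
```

```bash
cat > go.py <<'E'
import sys
from sim import *
# go.py x y z [ax ay az]: tool shift to reach world point with current commanded~measured pose
s,M=st(); P=np.array(s["eef_pos"]); p=np.array(list(map(float,sys.argv[1:4])))
print("tool shift m",((M.T@(p-P))/1000).round(4),"dist",np.linalg.norm(p-P).round(0))
# turn needed about z so that tool x -> -lateral (level)
lat=np.array([-.04907825,.99879494,0]); v=M.T@(-lat); print("turn deg to align x with -lat",np.degrees(np.arctan2(v[1],v[0])).round(2),"share",(np.arctan2(v[1],v[0])/(np.pi/2)).round(4),"out of plane deg",np.degrees(np.arcsin(v[2])).round(2))
a=np.arctan2(v[1],v[0]); Mt=M@Rz(a)
q=solve(s["joint_positions"],p,Mt,600); print("q there",q.round(3),FK(q)[0].round(1))
E
python3 go.py 540 152 330
```

```text
t 16.225 q [ 0.273  1.072  1.489  0.139 -1.325 -0.073] p [1082.3   52.4  322.7]
x [ 0.157 -0.984  0.082] y [-0.765 -0.174 -0.62 ] z [ 0.625  0.035 -0.78 ]
tool shift m [-0.1828  0.3929 -0.341 ] dist 551.0
turn deg to align x with -lat 7.81 share 0.0868 out of plane deg -0.26
q there [ 0.909 -0.635 -0.592  0.534 -1.184 -0.954] [540. 152. 330.]
```

```bash
python3 go.py 514 150 276 | tail -3
```

```text
tool shift m [-0.1893  0.4467 -0.3152] dist 578.0
turn deg to align x with -lat 7.81 share 0.0868 out of plane deg -0.26
q there [ 0.964 -0.741 -0.758  0.568 -1.162 -1.039] [514. 150. 276.]
```

Request:
drive_tool(
  offset=[
    [-0.1893, 0.4467, -0.3152],
    [-0.1893, 0.4467, -0.3152],
    [-0.1893, 0.4467, -0.3152],
    [-0.1893, 0.4467, -0.3152],
    [-0.1893, 0.4467, -0.3152],
    [-0.1893, 0.4467, -0.3152],
    [-0.1893, 0.4467, -0.3152],
    [-0.1893, 0.4467, -0.3152],
    [-0.1893, 0.4467, -0.3152],
    [-0.1893, 0.4467, -0.3152],
    [-0.1893, 0.4467, -0.3152],
    [-0.1893, 0.4467, -0.3152],
  ],
  turn=[0, 0, 0.03, 0.06, 0.087, 0.087, 0.087, 0.087, 0.087, 0.087, 0.087, 0.087],
)

```text
t: 17.73
eef_pos: [510.7, 151.2, 278.1]
eef_rot: [-0.245, 0.685, -0.648, 0.225]
wrist_force: [0.2, 0.2, -0.5]
gripper_width: 85.7
grip_force: 0.0
```

```bash
python3 go.py 639 157 120.4; python3 - <<'E'
from h import *
c=cam("wrist"); save("w1",c); c2=cam("scene"); save("s1",c2)
import pickle; pickle.dump((c,c2),open("c1.pkl","wb"))
print(c["position"],c["rotation"][:,2])
P=cloud(c); ok=c["depth"]>0
V=cv2.cvtColor(c["frame"],cv2.COLOR_RGB2HSV)[...,2]
n=np.array([.786,.0386,.6172]); n/=np.linalg.norm(n)
m=ok&(V<70)&(P[...,0]>560)&(P[...,0]<730)&(P[...,1]>80)&(P[...,1]<230)&(P[...,2]>50)
m&=abs(P@n-601)<8
C=P[m]
for i in range(6):
    mu=C.mean(0); n=np.linalg.svd(C-mu)[2][2]; n*=np.sign(n[2]); d=(C-mu)@n; C=C[abs(d)<max(1.5,2*d.std())]
print(len(C),mu,n,mu@n,d.std(),np.degrees(np.arccos(n[2])),np.degrees(np.arctan2(n[1],n[0])))
x=np.array([n[0],n[1],0]);x/=np.linalg.norm(x); y=np.cross([0,0,1],x); xs=np.cross(y,n)
for a in(xs,y): print(a.round(4),np.percentile(C@a,[0,1,99,100]).round(1))
print(cv2.minAreaRect(np.stack([C@xs,C@y],1).astype(np.float32)))
E
```

```text
t 17.725 q [ 0.973 -0.755 -0.76   0.565 -1.168 -1.038] p [510.7 151.2 278.1]
x [ 0.058 -0.998 -0.01 ] y [-0.777 -0.039 -0.628] z [ 0.626  0.044 -0.778]
tool shift m [ 0.0032 -0.001   0.2034] dist 203.0
turn deg to align x with -lat 0.05 share 0.0006 out of plane deg -0.76
q there [ 0.679 -0.329 -0.801  0.664 -0.622 -1.08 ] [639.  157.  120.4]
[424.34107388  73.01474906 388.39375678] [ 0.58351285  0.3280483  -0.74289775]
614 [625.87892014 147.39058981 159.04955087] [0.78608583 0.04185466 0.61669868] 596.2491803937493 1.5510593308202325 51.92454690592396 3.0478010367740365
[ 0.6158  0.0328 -0.7872] [258.6 258.9 361.6 380.5]
[-0.0532  0.9986  0.    ] [ 75.6  75.7 163.7 165.6]
((298.91748046875, 91.8974609375), (72.06370544433594, 149.9307403564453), 53.137794494628906)
```

View pics/w1.png

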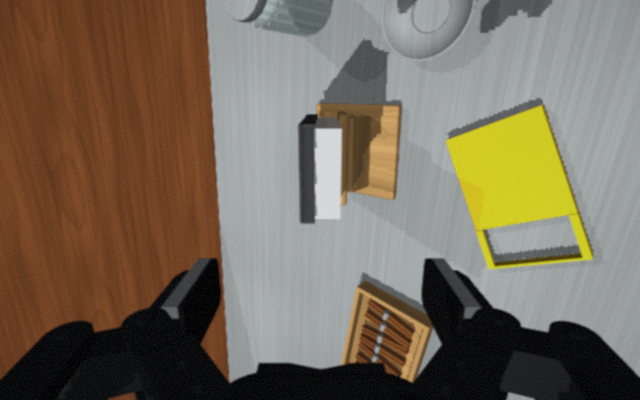

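```bash
python3 - <<'E'
from h import *
import pickle
c,_=pickle.load(open("c1.pkl","rb")); P=cloud(c)
n=np.array([.7861,.0400,.6168]); n/=np.linalg.norm(n); x=np.array([n[0],n[1],0]);x/=np.linalg.norm(x); y=np.cross([0,0,1],x); xs=np.cross(y,n)
B=np.stack([xs,y,n],1)
for v in(135,170,205):
    print(v)
    for u in range(296,348,4): print((u,),(P[v,u]@B).round(1),c["frame"][v,u], end="; ")
for v in (112,116,120,216,220,224,228): print(v,[ (P[v,u]@B).round(1).tolist() for u in(308,328)])
s,M=st(); print("TCP in tin-slope coords",(np.array(s["eef_pos"])@B).round(1),"tool z",(M[:,2]@B).round(3),"y",(M[:,1]@B).round(3))
E
```

```text
135
(296,) [485.1 113.4 621.1] [161 167 166]; (300,) [260.2  86.9 598.4] [62 63 66]; (304,) [260.8  87.  595. ] [57 57 61]; (308,) [259.8  86.9 591.4] [67 66 72]; (312,) [260.1  86.9 587.9] [61 64 64]; (316,) [261.8  87.1 584.5] [190 192 195]; (320,) [264.1  87.4 581. ] [212 216 217]; (324,) [263.5  87.3 577.5] [211 215 218]; (328,) [262.5  87.2 574. ] [211 216 215]; (332,) [262.9  87.2 570.5] [210 214 219]; (336,) [263.1  87.2 567. ] [213 217 218]; (340,) [261.8  87.1 563.5] [204 205 207]; (344,) [327.9  94.8 556.6] [103  80  51]; 170
(296,) [488.5 168.4 622.6] [158 164 163]; (300,) [258.4 117.6 598.8] [70 72 73]; (304,) [260.  118.  595.4] [57 60 64]; (308,) [260.7 118.1 591.8] [64 64 67]; (312,) [260.7 118.1 588.2] [63 61 68]; (316,) [261.9 118.4 584.6] [191 195 200]; (320,) [264.  118.8 581.1] [212 216 217]; (324,) [262.5 118.5 577.4] [215 217 217]; (328,) [263.  118.6 573.8] [212 214 219]; (332,) [263.8 118.7 570.2] [213 217 221]; (336,) [263.2 118.6 566.6] [214 216 217]; (340,) [263.8 118.7 562.9] [192 189 190]; (344,) [327.9 132.8 555.8] [101  76  47]; 205
(296,) [490.6 227.2 
[... 412 characters left out ...]
1] [214 217 220]; (340,) [-42.   51.4 576.1] [194 192 188]; (344,) [431.9 207.5 549.1] [150 147 140]; 112 [[470.7, 78.7, 601.8], [403.7, 75.1, 573.2]]
116 [[361.5, 77.4, 596.3], [401.2, 79.9, 573.2]]
120 [[302.4, 77.4, 593.4], [356.9, 81.5, 573.5]]
216 [[261.2, 162.3, 592.3], [263.7, 163.1, 573.5]]
220 [[259.9, 165.8, 592.3], [448.6, 237.1, 572.0]]
224 [[472.2, 253.1, 603.8], [449.2, 243.9, 571.9]]
228 [[474.1, 260.8, 604.0], [449.0, 250.4, 571.9]]
t 17.825 q [ 0.966 -0.746 -0.754  0.564 -1.166 -1.036] p [512.9 150.1 277.4]
x [ 0.054 -0.999 -0.007] y [-0.779 -0.038 -0.626] z [ 0.624  0.039 -0.78 ]
TCP in tin-slope coords [102.3 123.8 580.3] tool z [1.    0.007 0.011] y [ 0.011  0.002 -1.   ]
```

The wrist view shows the tin's near end: lid edge at column 308, tin body at 328, rows 118 to 221. The thickness measures 37.7 mm against 38 given, and the tool axis is within about 2 mm of the tin's mid line. I'll approach along the slope.

Request:
drive_tool(
  offset=[
    [0.001, 0.001, 0.05],
    [0.001, 0.001, 0.1],
    [0.001, 0.001, 0.14],
    [0.001, 0.001, 0.17],
    [0.001, 0.001, 0.19],
    [0.001, 0.001, 0.2],
    [0.001, 0.001, 0.2],
    [0.001, 0.001, 0.2],
  ],
  turn=[0, 0, 0, 0, 0, 0, 0, 0],
)

```text
t: 18.82
eef_pos: [637.9, 154.2, 120.0]
eef_rot: [-0.241, 0.683, -0.651, 0.227]
wrist_force: [0.5, 0.0, 0.7]
gripper_width: 85.2
grip_force: 0.0
```

```bash
python3 - <<'E'
from h import *
n=np.array([.7861,.0400,.6168]); n/=np.linalg.norm(n); x=np.array([n[0],n[1],0]);x/=np.linalg.norm(x); y=np.cross([0,0,1],x); xs=np.cross(y,n)
B=np.stack([xs,y,n],1)
s,M=st(); print("TCP in slope coords",(np.array(s["eef_pos"])@B).round(1)," tin mid [304.6 ~123.5 581.5]",(M[:,2]@B).round(3),(M[:,1]@B).round(3),s["wrist_force"])
E
```

```text
t 18.825 q [ 0.681 -0.329 -0.798  0.664 -0.637 -1.083] p [637.9 154.2 120. ]
x [ 0.049 -0.999 -0.004] y [-0.78  -0.036 -0.624] z [ 0.623  0.033 -0.781]
TCP in slope coords [303.3 121.6 581.6]  tin mid [304.6 ~123.5 581.5] [1.    0.002 0.009] [ 0.009  0.004 -1.   ] [0.50274107 0.04536748 0.68079631]
```

Request:
drive_tool(
  offset=[
    [0, 0, 0],
    [0, 0, 0],
    [0, 0, 0],
    [0, 0, 0],
    [0, 0, 0],
    [0, 0, 0],
    [0, 0, 0],
    [0, 0, 0],
  ],
  turn=[0, 0, 0, 0, 0, 0, 0, 0],
  jaw=-1,
  grip_force=70,
)

```text
t: 19.82
eef_pos: [638.0, 154.5, 120.3]
eef_rot: [-0.241, 0.683, -0.651, 0.227]
wrist_force: [-4.2, 0.5, 5.4]
gripper_width: 37.4
grip_force: 71.0
```

```bash
python3 -c "
from h import *
s,M=st();print(s['wrist_force'],s['grip_force'],s['gripper_width'])"
```

```text
t 19.825 q [ 0.681 -0.329 -0.798  0.665 -0.636 -1.083] p [638.  154.5 120.3]
x [ 0.05  -0.999 -0.004] y [-0.78  -0.036 -0.625] z [ 0.624  0.034 -0.781]
[-4.22099028  0.4695577   5.38368816] 71.04949593544006 37.39838382022481
```

```bash
python3 - <<'E'
from sim import *
s,M=st(); q=s["joint_positions"]; P=np.array(s["eef_pos"])
path=[P+40*np.array([.78,.036,.625])-5*M[:,2]]; path.append([P[0]-10,150,265]); path+= [[600,0,265],[603,-148,265],[603,-148,242]]
for p in path:
    p=np.array(p); q=solve(q,p,M,600); print(p.round(0),(M.T@(p-P)/1000).round(4),q.round(2),(FK(q)[0]-p).round(1))
for sg in(1,-1):
    k=q
    for i in range(1,19):
        k=solve(k,np.array([603,-148,242]),M@Rz(sg*np.pi*i/18),600)
        if i%6==0 or i==17: print(sg,i*10,k.round(2),(FK(k)[0]-[603,-148,242]).round(1),FK(k)[1][:,1].round(2))
E
```

```text
t 19.825 q [ 0.681 -0.329 -0.798  0.665 -0.636 -1.083] p [638.  154.5 120.3]
x [ 0.05  -0.999 -0.004] y [-0.78  -0.036 -0.625] z [ 0.624  0.034 -0.781]
[666. 156. 149.] [ 0.    -0.04  -0.005] [ 0.66 -0.27 -0.69  0.61 -0.67 -1.  ] [-0.  0. -0.]
[628. 150. 265.] [ 0.0035 -0.0824 -0.1194] [ 0.73 -0.41 -0.56  0.51 -0.93 -0.89] [-0.  0. -0.]
[600   0 265] [ 0.1519 -0.0552 -0.1419] [ 0.48 -0.57 -0.61  0.32 -0.94 -0.54] [ 0. -0.  0.]
[ 603 -148  265] [ 0.2999 -0.0521 -0.1451] [ 0.1  -0.47 -0.44  0.03 -0.93 -0.06] [-0.  0. -0.]
[ 603 -148  242] [ 0.2999 -0.0377 -0.1272] [ 0.1  -0.47 -0.48  0.03 -0.89 -0.06] [ 0. -0.  0.]
1 60 [ 0.1  -0.47 -0.48  0.03 -0.89 -1.11] [ 0. -0.  0.] [-0.43  0.85 -0.31]
1 120 [ 0.1  -0.47 -0.48  0.03 -0.89 -2.16] [ 0. -0.  0.] [0.35 0.88 0.32]
1 170 [ 0.08 -0.46 -0.46  0.01 -0.89 -2.99] [ 0.4 -5.1  0. ] [0.76 0.21 0.62]
1 180 [-0.02 -0.41 -0.39 -0.12 -0.92 -2.99] [  0.4 -28.5  -2.4] [0.77 0.06 0.63]
-1 60 [ 0.1  -0.47 -0.48  0.03 -0.89  0.99] [ 0.  0. -0.] [-0.35 -0.88 -0.32]
-1 120 [ 0.1  -0.47 -0.48  0.03 -0.89  2.03] [-0.  0. -0.] [ 0.43 -0.85  0.31]
-1 170 [ 0.1  -0.47 -0.48  0.03 -0.89  2.91] [-0.  0. -0.] [ 0.78 -0.14  0.61]
-1 180 [ 0.15 -0.5  -0.52  0.1  -0.88  2.99] [-1.3 12.  -0.8] [0.78 0.03 0.63]
```

Request:
drive_tool(
  offset=[
    [0, -0.01, -0.002],
    [0, -0.025, -0.004],
    [0, -0.04, -0.006],
    [0, -0.052, -0.035],
    [0, -0.065, -0.07],
    [0.002, -0.076, -0.1],
    [0.004, -0.082, -0.12],
    [0.02, -0.08, -0.124],
    [0.05, -0.075, -0.128],
    [0.09, -0.068, -0.134],
    [0.13, -0.06, -0.14],
    [0.17, -0.054, -0.143],
    [0.21, -0.053, -0.144],
    [0.25, -0.052, -0.145],
    [0.28, -0.05, -0.142],
    [0.292, -0.045, -0.135],
    [0.292, -0.038, -0.127],
    [0.292, -0.038, -0.127],
    [0.292, -0.038, -0.127],
  ],
  turn=[0, 0, 0, 0, 0, 0, 0, 0, 0, 0, 0, 0, 0, 0, 0, 0, 0, 0, 0],
)

```text
t: 22.2
eef_pos: [602.5, -140.0, 240.8]
eef_rot: [-0.24, 0.684, -0.651, 0.226]
wrist_force: [-0.8, -0.6, -2.2]
gripper_width: 37.4
grip_force: 71.5
```

```bash
python3 - <<'E'
from h import *
s,M=st();print(s['wrist_force'],s['grip_force'],s['gripper_width'])
c=cam("scene"); cv2.imwrite("pics/s2.png",cv2.resize(cv2.cvtColor(c["frame"][120:320,180:460],cv2.COLOR_RGB2BGR),None,fx=2.5,fy=2.5))
E
```

```text
t 22.2 q [ 0.119 -0.482 -0.494  0.052 -0.888 -0.089] p [ 602.5 -140.   240.8]
x [ 0.05  -0.999 -0.003] y [-0.781 -0.037 -0.623] z [ 0.622  0.033 -0.782]
[-0.76391086 -0.55027977 -2.20224753] 71.48592710494995 37.423713768364934
```

View pics/s2.png

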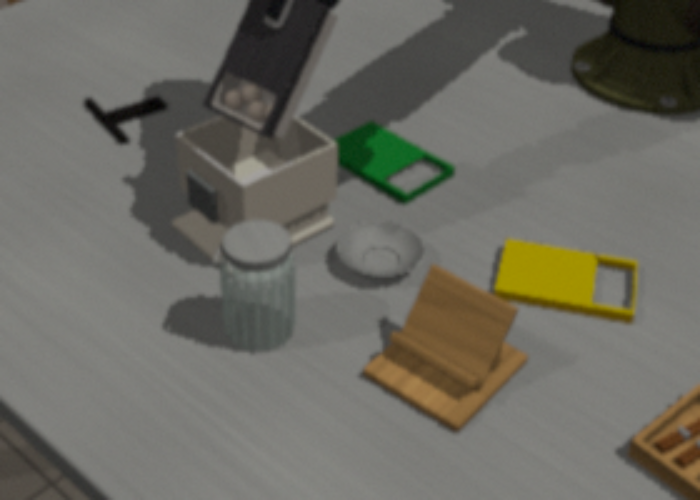

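The picture shows the tin with its lid on and the balls at its lower end (245,100), over the hopper opening (255,150); the rack (440,350) is empty. Next I roll it over.

Request:
drive_tool(
  offset=[
    [0, 0, 0],
    [0, 0, 0],
    [0, 0, 0],
    [0, 0, 0],
    [0, 0, 0],
    [0, 0, 0],
    [0, 0, 0],
    [0, 0, 0],
    [0, 0, 0],
    [0, 0, 0],
  ],
  turn=[-0.05, -0.15, -0.26, -0.37, -0.48, -0.59, -0.7, -0.81, -0.91, -1],
)

```text
t: 23.5
eef_pos: [602.7, -139.8, 241.7]
eef_rot: [-0.009, 0.943, 0.025, 0.331]
wrist_force: [-0.2, 0.7, -2.9]
gripper_width: 37.2
grip_force: 71.4
```

Request:
drive_tool(
  offset=[
    [0, 0, 0],
    [0, 0, 0],
    [0, 0, 0],
    [0, 0, 0],
    [0, 0, 0],
    [0, 0, 0],
    [0, 0, 0],
    [0, 0, 0],
    [0, 0, 0],
    [0, 0, 0],
    [0, 0, 0],
    [0, 0, 0],
    [0, 0, 0],
    [0, 0, 0],
    [0, 0, 0],
    [0, 0, 0],
  ],
  turn=[-0.1, -0.2, -0.3, -0.4, -0.5, -0.6, -0.7, -0.8, -0.88, -0.93, -0.93, -0.93, -0.93, -0.93, -0.93, -0.93],
)

```text
t: 25.5
eef_pos: [602.6, -140.5, 241.1]
eef_rot: [0.213, 0.688, 0.646, 0.252]
wrist_force: [1.0, 0.1, -3.7]
gripper_width: 37.1
grip_force: 71.3
```

```bash
python3 - <<'E'
from h import *
s,M=st();print(s['wrist_force'],s['grip_force'],s['gripper_width'])
c=cam("scene"); a=cv2.resize(cv2.cvtColor(c["frame"][120:320,180:460],cv2.COLOR_RGB2BGR),None,fx=2,fy=2)
d=cam("top"); b=cv2.resize(cv2.cvtColor(d["frame"][150:290,320:460],cv2.COLOR_RGB2BGR),(230,230))
o=np.zeros((400,790,3),np.uint8); o[:,:560]=a; o[:230,560:]=b; cv2.imwrite("pics/s3.png",o)
E
```

```text
t 25.5 q [ 0.118 -0.482 -0.493  0.052 -0.888  2.943] p [ 602.6 -140.5  241.1]
x [0.037 0.997 0.072] y [ 0.782 -0.074  0.619] z [ 0.623  0.033 -0.782]
[ 0.97441225  0.07374343 -3.73030672] 71.33333444595337 37.0702746796962
```

View pics/s3.png

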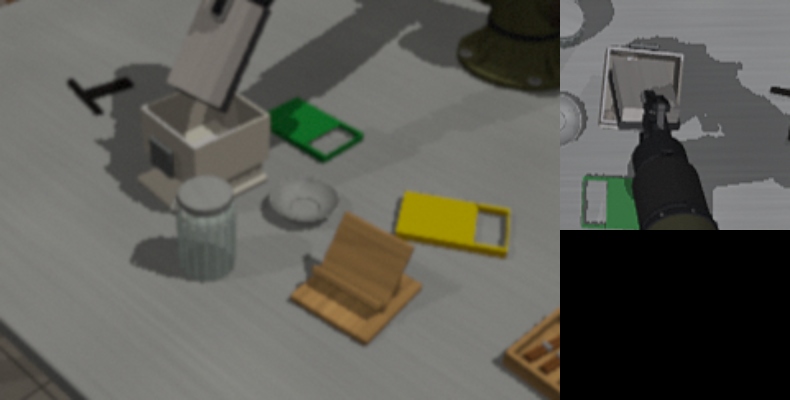

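The tin is upside down over the hopper: scene crop (225,60), top-view hopper at (643,85). The balls are hidden behind it. I'll roll it back, start the return and then look into the hopper.

Request:
drive_tool(
  offset=[
    [0, 0, 0],
    [0, 0, 0],
    [0, 0, 0],
    [0, 0, 0],
    [0, 0, 0],
    [0, 0, 0],
    [0, 0, 0],
    [0, 0, 0],
    [0, 0, 0],
    [0, 0, 0],
  ],
  turn=[0.05, 0.15, 0.26, 0.37, 0.48, 0.59, 0.7, 0.81, 0.88, 0.93],
)

```text
t: 26.85
eef_pos: [602.6, -140.4, 241.1]
eef_rot: [-0.01, 0.944, 0.021, 0.33]
wrist_force: [0.1, -0.3, -3.4]
gripper_width: 37.2
grip_force: 71.3
```

Request:
drive_tool(
  offset=[
    [0, 0, 0],
    [0, 0, 0],
    [0, 0, 0],
    [0, 0, 0],
    [0, 0, 0],
    [0, 0, 0],
    [0, 0, 0],
    [0, 0, 0],
    [0, 0, 0],
    [0, 0, 0],
    [0, 0, 0],
    [0, 0, 0],
  ],
  turn=[0.1, 0.21, 0.32, 0.43, 0.54, 0.65, 0.76, 0.86, 0.94, 1, 1, 1],
)

```text
t: 28.35
eef_pos: [602.6, -140.4, 241.1]
eef_rot: [-0.24, 0.684, -0.651, 0.227]
wrist_force: [-0.1, -1.0, -3.4]
gripper_width: 37.3
grip_force: 71.5
```

Request:
drive_tool(
  offset=[
    [0, -0.005, -0.01],
    [-0.02, -0.012, -0.018],
    [-0.06, -0.014, -0.018],
    [-0.1, -0.014, -0.018],
    [-0.14, -0.014, -0.018],
    [-0.18, -0.02, -0.01],
    [-0.22, -0.03, 0.0],
    [-0.26, -0.036, 0.003],
    [-0.285, -0.04, 0.006],
    [-0.292, -0.044, 0.008],
    [-0.292, -0.044, 0.008],
    [-0.292, -0.044, 0.008],
    [-0.292, -0.044, 0.008],
  ],
  turn=[0, 0, 0, 0, 0, 0, 0, 0, 0, 0, 0, 0, 0],
)

```text
t: 29.98
eef_pos: [627.6, 152.2, 263.6]
eef_rot: [-0.24, 0.683, -0.652, 0.227]
wrist_force: [0.2, 0.2, -3.0]
gripper_width: 37.3
grip_force: 71.4
```

```bash
python3 - <<'E'
from h import *
s,M=st();print(s['wrist_force'],s['grip_force'],s['gripper_width'])
T=np.array([638.0,154.5,120.3]); print("to seat, tool axes",(M.T@(T-s["eef_pos"])/1000).round(4)); M0=R.from_quat([.683,-.651,.227,-.241]).as_matrix(); print("rot err deg (tool)",np.degrees(R.from_matrix(M.T@M0).as_rotvec()).round(2))
c=cam("scene"); a=cv2.resize(cv2.cvtColor(c["frame"][130:300,230:430],cv2.COLOR_RGB2BGR),(500,425))
d=cam("top"); b=cv2.resize(cv2.cvtColor(d["frame"][165:245,335:415],cv2.COLOR_RGB2BGR),(290,290))
o=np.zeros((425,790,3),np.uint8); o[:,:500]=a; o[:290,500:]=b; cv2.imwrite("pics/s4.png",o)
E
```

```text
t 29.975 q [ 0.735 -0.411 -0.558  0.511 -0.935 -0.892] p [627.6 152.2 263.6]
x [ 0.048 -0.999 -0.004] y [-0.781 -0.035 -0.624] z [ 0.623  0.033 -0.782]
[ 0.20641856  0.17004167 -2.99999446] 71.3571560382843 37.315756189913685
to seat, tool axes [-0.0012  0.0812  0.1185]
rot err deg (tool) [ 0.08 -0.05 -0.05]
```

View pics/s4.png

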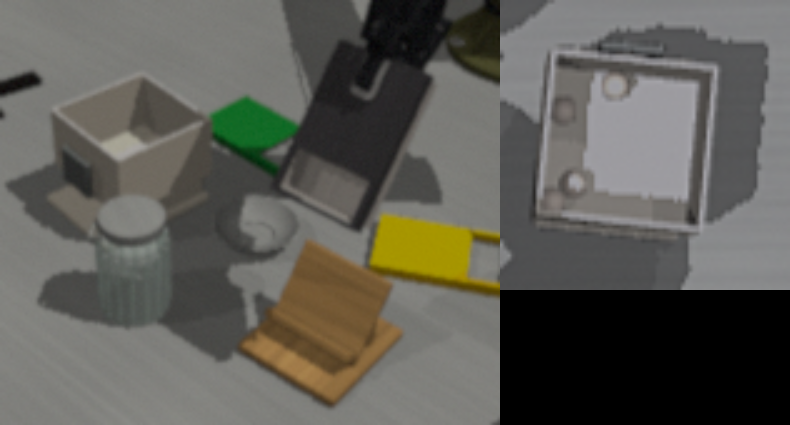

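The top crop shows all four balls in the hopper, at (615,85), (565,108), (573,182) and (553,198). The tin at (355,130) is empty and its lid is on. I'm putting it back the way it came off.

Request:
drive_tool(
  offset=[
    [-0.001, -0.005, 0.03],
    [-0.001, 0.01, 0.065],
    [-0.001, 0.025, 0.095],
    [-0.001, 0.037, 0.109],
    [-0.001, 0.041, 0.112],
    [-0.001, 0.041, 0.112],
    [-0.001, 0.05, 0.113],
    [-0.001, 0.06, 0.1145],
    [-0.001, 0.068, 0.1155],
    [-0.001, 0.075, 0.1165],
    [-0.001, 0.079, 0.117],
    [-0.001, 0.081, 0.1175],
    [-0.001, 0.081, 0.1175],
    [-0.001, 0.081, 0.1175],
  ],
  turn=[0, 0, 0, 0, 0, 0, 0, 0, 0, 0, 0, 0, 0, 0],
)

```text
t: 31.82
eef_pos: [637.6, 155.1, 121.0]
eef_rot: [-0.24, 0.683, -0.651, 0.227]
wrist_force: [-0.6, -0.2, -2.9]
gripper_width: 37.3
grip_force: 71.4
```

```bash
python3 - <<'E'
from h import *
s,M=st();print(s['wrist_force'],(M.T@s['wrist_force']).round(1),s['grip_force'],s['gripper_width'])
T=np.array([638.0,154.5,120.3]); print("to seat, tool axes",(M.T@(T-s["eef_pos"])/1000).round(4))
c=cam("scene"); P=cloud(c)
cv2.imwrite("pics/s5.png",cv2.resize(cv2.cvtColor(c["frame"][180:310,300:430],cv2.COLOR_RGB2BGR),(520,520)))
E
```

```text
t 31.825 q [ 0.684 -0.329 -0.796  0.662 -0.641 -1.082] p [637.6 155.1 121. ]
x [ 0.049 -0.999 -0.003] y [-0.781 -0.036 -0.624] z [ 0.623  0.033 -0.782]
[-0.58368439 -0.24446836 -2.89873656] [0.2 2.3 1.9] 71.41886115074158 37.29613754875135
to seat, tool axes [0.0006 0.0001 0.0008]
```

View pics/s5.png

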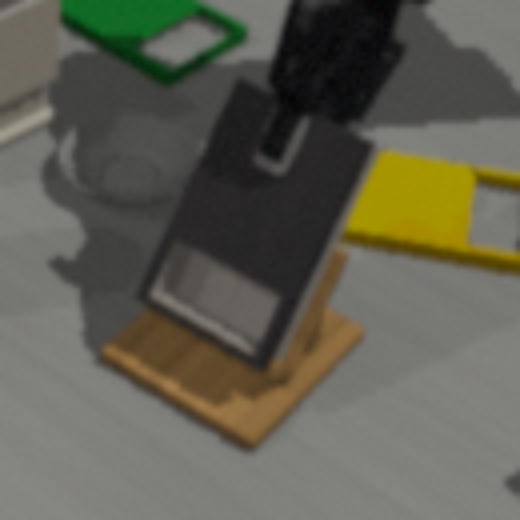

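The tin (260,220) is back at the rack (240,360) with its lid on, about 1 mm from its seat. I'll release it and back out along the slope.

Request:
drive_tool(
  offset=[
    [0, 0, 0],
    [0, 0, 0],
    [0, 0, 0],
    [0, 0, 0],
    [0, 0, 0],
    [0, 0, 0],
    [0, 0, 0],
    [0, 0, 0],
  ],
  turn=[0, 0, 0, 0, 0, 0, 0, 0],
  jaw=1,
)

```text
t: 32.88
eef_pos: [637.4, 155.0, 120.8]
eef_rot: [-0.24, 0.683, -0.651, 0.227]
wrist_force: [-0.0, 0.3, -0.0]
gripper_width: 85.6
grip_force: 0.0
```

Request:
drive_tool(
  offset=[
    [0, 0, -0.01],
    [0, 0, -0.03],
    [0, 0, -0.07],
    [0, 0, -0.12],
    [0, 0, -0.17],
    [0, 0, -0.2],
    [0, 0, -0.2],
    [0, 0, -0.2],
  ],
  turn=[0, 0, 0, 0, 0, 0, 0, 0],
)

```text
t: 33.88
eef_pos: [512.7, 148.4, 276.5]
eef_rot: [-0.24, 0.683, -0.651, 0.226]
wrist_force: [0.3, 0.3, -0.4]
gripper_width: 85.6
grip_force: 0.0
```

```bash
python3 - <<'E'
from h import *
st()
n=np.array([.7861,.0400,.6168]); n/=np.linalg.norm(n); x=np.array([n[0],n[1],0]);x/=np.linalg.norm(x); y=np.cross([0,0,1],x); xs=np.cross(y,n)
B=np.stack([xs,y,n],1)
c=cam("wrist"); P=cloud(c)@B
V=cv2.cvtColor(c["frame"],cv2.COLOR_RGB2HSV)[...,2]
e=(abs(P[...,0]-262)<8)&(P[...,2]>555)&(P[...,2]<608)&(c["depth"]>0)
for nm,m in(("lid",e&(V<110)),("tin",e&(V>150))): print(nm,m.sum(),P[m].min(0).round(1),P[m].max(0).round(1),np.median(P[m],0).round(1))
d=cam("scene"); cv2.imwrite("pics/s6.png",cv2.resize(cv2.cvtColor(d["frame"][120:320,180:460],cv2.COLOR_RGB2BGR),(784,560)))
E
```

```text
t 33.875 q [ 0.964 -0.744 -0.753  0.563 -1.171 -1.036] p [512.7 148.4 276.5]
x [ 0.05  -0.999 -0.003] y [-0.782 -0.037 -0.623] z [ 0.622  0.034 -0.782]
lid 1503 [258.   77.9 585.7] [269.9 169.8 599.8] [260.3 120.3 592.9]
tin 2281 [260.4  81.8 562.4] [265.  166.  585.9] [262.9 121.  574.1]
```

View pics/s6.png

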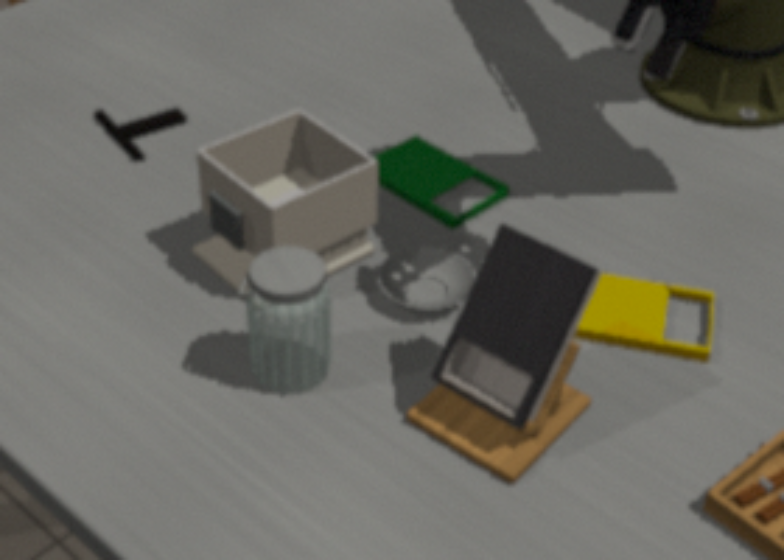

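The tin's measurements match the start: end at 262.9 against 262.6 mm, underside at 562.4 mm as before, lid on. The picture shows the tin back on its rack (520,330) and everything else in place, so I'm handing it in.

```bash
python3 -c "
from h import *
print(r.finish_job())"
```

```text
the job is handed in; nothing more can be done
None
```

Done and handed in at about 34 s: all four balls are in the hopper and the tin is back on its rack, lid up and on; it was poured rolled 174° about its length (lid down, tin still at the 52° slope), and joints 3 and 5 read up to 0.004 rad past their stated limits while I worked the tool to the needed tilt.

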